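Kit the sanded hand-tool parts

ROBOT

A 6-joint arm with a two-finger parallel gripper is mounted at the origin on the work surface. World frame = base frame: x ahead of the robot, y to its left, z up, the work surface at z = 0. Lengths are in mm, angles in rad, forces in N, time in s.
With the tool pointing down it reaches from about 250 to 775 mm from the base axis. Payload 4 kg.
Tool frame: the origin (TCP) lies on the front face of the gripper's body, between the roots of the fingers; the fingertips stand 97 mm ahead of it and the grasp point (between the pads) lies 78 mm ahead of it; z points along the fingers, y is the direction in which the jaws open and shut (so a half turn about z gives the same grasp; the last joint's range is limited). The gripper opens to 94 mm and grips with 3 to 60 N. Pads are 16 mm wide; open, the fingers measure 119 mm over their backs; the gripper's body (75 mm by 177 mm) begins 78 mm behind the grasp point.
Start: joints at [-1.312, 0.087, 1.371, -0, 1.684, -0.103], TCP at [194.673, -514.405, 302.706] pointing down, gripper open.
Joint ranges: [-3.1, 3.1], [-0.76, 2.03], [0.27, 2.55], [-1.08, 4.22], [0.17, 2.65], [-2.57, 2.57]. Speed limits (rad/s): [2.79, 2.79, 3.14, 3.14, 3.14, 3.14].

INTERFACE

Orientations are given as a unit quaternion [w, x, y, z].
In Python, from bench import manip gives the robot as it stands.
- The arm moves only by the shell command python3 -m jog 'ROWS' [FORCE]. ROWS is JSON, a list of rows, each a list of 5 numbers: the shift along the tool's x, y, z in m, then the turn about the tool's z in degrees, then the opening in per cent of the stroke, from 0 (shut) to 100 (fully open). In form: [[tx, ty, tz, spin, gripper], ...]. A call has exactly 10 rows; each row shifts and turns the commanded pose from where the row before left it, along the tool's axes as they then stand; what a row does not reach is not made up. A row lasts 1/12 s, in which the tool goes at most 41.7 mm and 7.16 degrees, less where a joint would pass 70% of its speed; a pose out of reach is approached as far as the arm can. A call with a gripper value outside its range is refused whole. The fingers move at their own pace and stop on an object; FORCE is the grip in N (left out, the last holds). Time passes only in rows, so rows that do not move let the fingers close, or fill a call up. It gives the time, the measured TCP pose, the force and the opening at its end, in the units of the state.
- manip.observe(): the state, without advancing time (a new reading comes with each control period).
- manip.get_image(name): name is "scene" or "side" or "wrist"; returns a dict with "color" (420x560x3 uint8, red, green, blue), "z_map" (420x560 float32, mm along the optical axis (not along the pixel's ray), 0 where there is no reading), "vertical_fov" (degrees; the focal length in pixels is half the picture's height over the tangent of half this angle, whatever the lens; pixels are square), "cx", "cy" (the principal point, pixels), "R" (3x3) and "t" (3): a world point X has camera coordinates R X + t. Camera axes: x right, y down, z forward; pixel columns grow to the right and rows downward; lengths in mm; the calibration is good to about 2 mm. A picture is of the moment at which its call begins.
- manip.job_done(): hands the job in, once; it reports no verdict.
Trained networks look in the newest picture that a camera, given by its name, has taken for a name from the list of things; names that differ only in an ending like _2 or _b are one class to them, and where a whole thing is asked for, a point or a joint stands for the part that bears it (a point fixed in the world has none). Each returns a list of dicts, best first, with "score" (0 to 1); they miss things now and then, are a little off and sometimes report something else, mostly with a low value. They report only what shows in the picture. A call takes as long as a camera call. They do not tell look-alikes from the thing itself.
- manip.find_in(name, camera): "pixel" ([column, row] in pixels, amid what is visible of it).
The state is a dict: "time": time; "joints": joint angles; "dq": joint speeds; "joint_efforts": joint torques, N m; "position": TCP position; "tool_rot": TCP orientation; "wrist_force": force on the tool from outside, world axes, zero at the start; "torque": the same for the moment, N m; "opening": finger opening in mm.
Only numpy, scipy, OpenCV 4.12 (cv2) and the standard library are available. Lean on these libraries where they do the work, as an engineer would, in place of code of your own. Each camera call takes 0.05 s, during which the arm holds its last target.

TASK

Kit the four sanded wooden tool parts: lay each one on the kitting board, right on the tile with its own black outline and pointing the same way as the outline (the knob standing on its foot, the rest flat), setting it down rather than dropping it. The rear handle is still clamped in the sanding jig: lift the red-gripped spring clamp arm until it springs open and stays up before you take the handle out, and leave the arm up. Do not push or knock over the tape roll or the glue bottle.

Things in the scene. Friction and masses are not known exactly. Their poses are not given: they have to be found in the camera images.
- clamp (a joint): angle of the sanding jig's spring clamp arm, rad: 0 = down, its rubber foot on the rear handle; grows as the free end is lifted up and over; stop at 2.05, leaning back past upright. An over-centre spring presses it down below about 0.95 and, past about 1.05, throws and holds it open. Lifting takes up to 9 N at the red grip. Jig and hinge are fixed to the bench; the hinge bracket is 75 mm high.
- clamp_grip (a point): centre of the red grip on the clamp arm's free end: 56 mm long (x), 20 wide (y, to be gripped across), 18 high (z); 66 mm above the bench with the arm down, nothing beside it. Frame fixed to the arm: y along the hinge axis, x along the arm to the hinge, z up when down. The hinge axis passes through x = 0.146, y = 0, z = -0.004 m of this frame (swing radius 146 mm).
- tote_mid (a point): hand plane's rear handle, mid-brown wood, on its side: 24 mm thick (z), 110 long (x), middle 33 wide (y: grip there); foot 58 wide at +x, horn hooking to +y at -x. Point: centre, half-way up. Starts clamped in the jig, on its 15 mm base; on the hinge side a fence 6 mm above the base lies 36 to 48 mm from the centre line and the hinge bracket begins at 76 mm; other side free.
- wedge_mid (a point): plane wedge, pale wood, lying on its flat underside: 120 mm long (x), 46 wide (y), 20 thick at its blunt end (-x), sloping to 8 at +x, where it forks into two prongs 32 mm long with a 20 mm gap. Point: middle of length and width, 8 mm above the underside (about 14 mm thick there). z up.
- stock_mid (a point): gauge block (stock of a marking gauge): reddish wood block 66 mm long (x), 46 wide (y), 26 high (z) with a 17 mm square hole down through its middle. Point: its centre. Either way round is right.
- knob_mid (a point): hand plane's front knob, pale turned wood with a brass dot on top, standing on its foot: 48 mm tall, 42 across at its widest (28 mm above the foot's underside), foot 36 across. Point: on its axis, 24 mm above the underside.
- outline_tote (a point): tile with the black outline of the rear handle. Tiles: pale grey, 156 x 92 x 4 mm, top 13 mm above the bench, four on the kitting board, which has a rim 15 mm high round them. Point: tile's centre line, top face. The rear handle's point belongs over x = +0.070, y = 0 of this frame (the outline's centre), its x and y axes along this frame's.
- outline_wedge (a point): such a tile with the black forked outline of the wedge. Point: tile's centre line, top face. The wedge's point belongs over x = +0.070, y = 0 of this frame (the outline's centre), its x and y axes along this frame's (prongs towards +x).
- outline_stock (a point): such a tile with the black oblong outline of the gauge block, a small pale square in its middle. Point: outline's centre, on the tile's top face; x along the outline's length.
- outline_knob (a point): such a tile with the black round outline of the front knob, 48 mm across. Point: outline's centre, on the tile's top face.
- tape: bystander: roll of masking tape lying flat, 100 mm across, 25 mm high; origin under its centre
- glue: bystander: white glue bottle with an orange cap, 60 mm across, 165 mm tall; origin under its centre
Things that resemble listed ones, but are neither listed nor needed, are in the scene too. Several things look just like the part that bears wedge_mid: the one meant starts farthest to the robot's left. Of the things that look like the part that bears knob_mid, the smallest one is meant.

How it is judged (in metres and radians):
On the way:
1. the clamp arm is lifted past its hold-open point and stays up (value of joint clamp above 1.5 rad), for 0.2 s.
At the end, for the whole second after the job is handed in: Each part lies released and at rest on the tile with its own outline, within 12 mm of the outline's centre and (knob apart) 12 degrees of its direction, rear handle and wedge the right way round; all flat, the knob upright; the clamp arm stands open (joint above 1.5) (x of outline_tote in the frame of tote_mid between -0.086 and -0.054 m and y of tote_mid in the frame of outline_tote between -0.012 and 0.012 m and angle between the x axis of tote_mid and the x axis of outline_tote, either way round below 0.22 rad and z of tote_mid in the frame of outline_tote between 0.007 and 0.017 m and angle between each of tote_mid, wedge_mid, stock_mid, knob_mid's own z axis and vertical below 0.15 rad and linear speed of each of tote, wedge, stock, knob below 0.02 m/s and angular speed of each of tote, wedge, stock, knob below 0.2 rad/s and x of outline_wedge in the frame of wedge_mid between -0.086 and -0.054 m and y of wedge_mid in the frame of outline_wedge between -0.012 and 0.012 m and angle between the x axis of wedge_mid and the x axis of outline_wedge, either way round below 0.22 rad and z of wedge_mid in the frame of outline_wedge between 0.003 and 0.013 m and horizontal distance between stock_mid and outline_stock below 0.012 m and angle between the x axis of stock_mid and the x axis of outline_stock, either way round below 0.22 rad and z of stock_mid in the frame of outline_stock between 0.008 and 0.018 m and horizontal distance between knob_mid and outline_knob below 0.012 m and z of knob_mid in the frame of outline_knob between 0.019 and 0.029 m and value of joint clamp above 1.5 rad); the robot touches nothing.
It fails at once if the rear handle is pulled out, or dragged more than 12 mm, while the clamp arm is still down (distance of tote_mid from where it was at the start of the episode above 0.012 m and value of joint clamp below 0.6 rad).
It fails at once if a part is dropped: it moves faster than 0.8 m/s with no finger on it (a fall of more than about 30 mm) ((linear speed of tote above 0.8 m/s and contact force between the fingers and tote below 0.02 N) or (linear speed of wedge above 0.8 m/s and contact force between the fingers and wedge below 0.02 N) or (linear speed of stock above 0.8 m/s and contact force between the fingers and stock below 0.02 N) or (linear speed of knob above 0.8 m/s and contact force between the fingers and knob below 0.02 N)).
It fails at once if the tape roll or the glue bottle is pushed more than 30 mm or knocked over (distance of any of tape, glue from where it was at the start of the episode above 0.03 m or angle between any of tape, glue's own z axis and vertical above 0.5 rad).
It also fails if it takes over 134 s, if anything falls off the work surface, if the arm or the gripper's body presses on something with over 40 N, if the wrist force passes 120 N, or if a joint passes its speed limit or range.

## Working session

There is one attempt and no reset: what is moved stays moved. The work goes in short steps, Python scripts to look and compute and a shell command to move; the robot and the scene stay as the last step left them, time stands still between calls to the robot, and variables do not carry over. Pictures are saved under pics/ and viewed, and the job is handed in when it is done.

```bash
ls; mkdir -p pics; cat > h.py <<'E'
import numpy as np, cv2
from bench import manip
def grab(cam,tag=None):
    im=manip.get_image(cam)
    if tag: cv2.imwrite(f'pics/{tag}.png',cv2.resize(im['color'][:,:,::-1],(800,600)))
    return im
def f(im): return im['color'].shape[0]/2/np.tan(np.radians(im['vertical_fov'])/2)
def world(im,u,v,z=None):
    """z None: use depth; else intersect with plane z"""
    F=f(im);d=np.array([(u-im['cx'])/F,(v-im['cy'])/F,1.]);R=np.array(im['R']);t=np.array(im['t'])
    c=-R.T@t
    if z is None:
        return R.T@(d*im['z_map'][int(round(v)),int(round(u))]-t)
    r=R.T@d
    return c+r*(z-c[2])/r[2]
def cloud(im):
    F=f(im);h,w=im['z_map'].shape;u,v=np.meshgrid(np.arange(w),np.arange(h));Z=im['z_map']
    P=np.stack([(u-im['cx'])/F*Z,(v-im['cy'])/F*Z,Z],-1)
    return (P-np.array(im['t']))@np.array(im['R'])
E
python3 - <<'E'
from h import *
for c in ['scene','side','wrist']:
    im=grab(c,c+'0'); print(c,im['vertical_fov'],im['cx'],im['cy'],(-np.array(im['R']).T@im['t']).round())
    for n in ['clamp_grip','tote_mid','wedge_mid','stock_mid','knob_mid','outline_tote','outline_wedge','outline_stock','outline_knob','tape','glue']:
        for d in manip.find_in(n,c):
            u,v=d['pixel'];
            if d['score']>.2: print(n,round(d['score'],2),np.round([u,v]),(np.array([u,v])*800/560).round(),world(im,u,v).round())
E
```

```text
pics
scene 54.073306792894506 284.79516163193045 211.6798416129115 [1100. -301.  865.]
clamp_grip 0.74 [393. 195.] [561. 279.] [641. 241.  66.]
tote_mid 0.57 [395. 210.] [564. 299.] [667. 235.  41.]
wedge_mid 0.97 [339. 157.] [485. 225.] [426. 219.  12.]
wedge_mid 0.65 [311. 215.] [444. 308.] [578.  45.  17.]
wedge_mid 0.6 [302. 324.] [431. 463.] [ 821. -109.   14.]
knob_mid 0.79 [280. 149.] [400. 213.] [367.  58.  58.]
knob_mid 0.67 [296. 174.] [422. 249.] [453.  63.  41.]
knob_mid 0.61 [304. 136.] [434. 194.] [339. 148.  50.]
knob_mid 0.53 [207. 275.] [296. 393.] [ 623. -251.   13.]
outline_tote 0.72 [230. 206.] [328. 294.] [ 457. -130.   15.]
outline_wedge 0.63 [250. 260.] [357. 372.] [ 628. -147.   12.]
outline_stock 0.69 [189. 222.] [270. 316.] [ 459. -241.   13.]
outline_knob 0.74 [209. 274.] [298. 392.] [ 622. -247.   12.]
tape 0.82 [118. 259.] [169. 369.] [ 482. -426.    0.]
tape 0.35 [296. 175.] [423. 250.] [457.  63.  41.]
glue 0.83 [125. 308.] [179. 440.] [ 675. -424.  109.]
side 52.809058128275346 276.71171068519527 207.43663064714534 [509. 666. 731.]
clamp_grip 0.5 [342.
[... 457 characters left out ...]
4. 432.] [321. 177.  60.]
knob_mid 0.58 [382. 268.] [546. 382.] [350.  94.  58.]
knob_mid 0.49 [222. 331.] [317. 473.] [651. 258.  40.]
outline_tote 0.79 [327. 206.] [467. 295.] [ 460. -131.   13.]
outline_wedge 0.95 [262. 199.] [374. 284.] [ 627. -143.   13.]
outline_wedge 0.54 [326. 138.] [465. 197.] [ 466. -463.    1.]
outline_wedge 0.25 [264. 122.] [377. 175.] [ 651. -403.   82.]
outline_stock 0.56 [330. 182.] [472. 260.] [ 451. -229.   13.]
outline_knob 0.96 [272. 171.] [389. 244.] [ 612. -264.   12.]
tape 0.73 [324. 146.] [463. 208.] [ 471. -383.   26.]
glue 0.64 [266. 123.] [380. 175.] [ 644. -407.   79.]
wrist 71.8480096088981 279.08267078603086 208.93803571732298 [ 270. -487.  385.]
```

View pics/scene0.png

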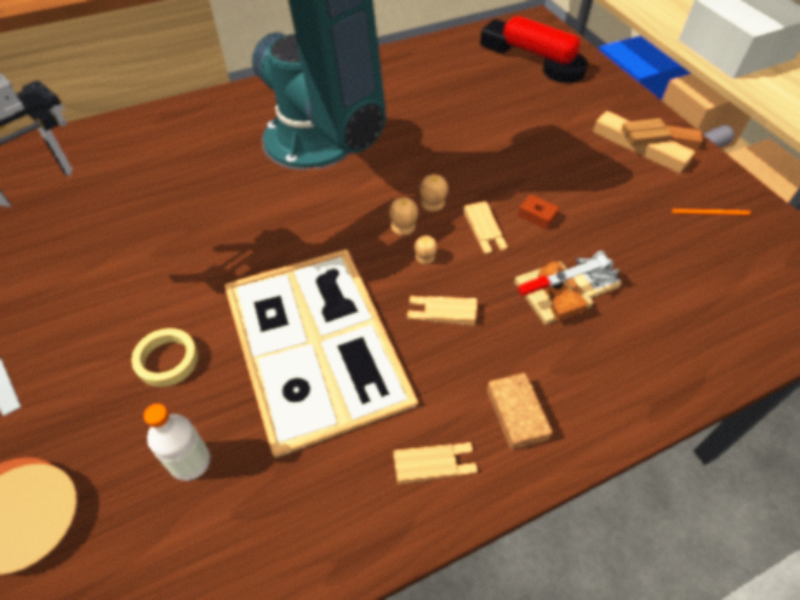

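View pics/side0.png

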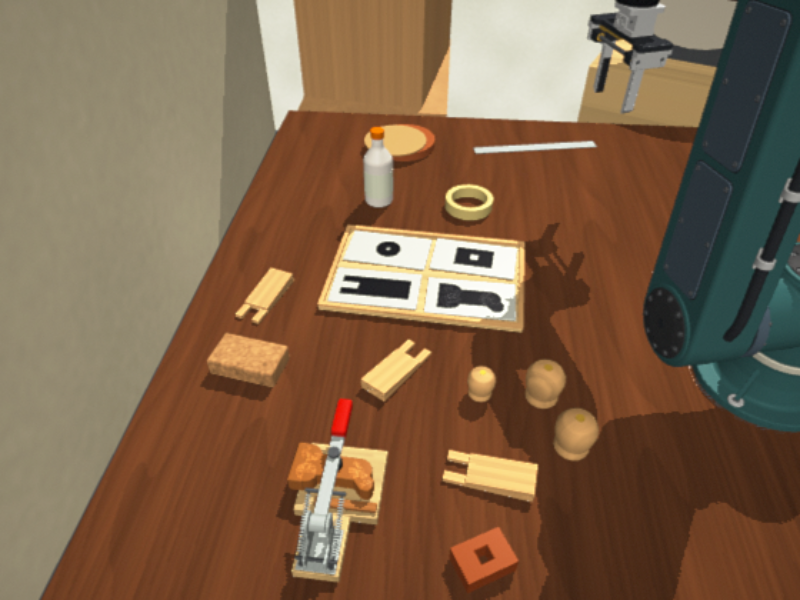

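View pics/wrist0.png

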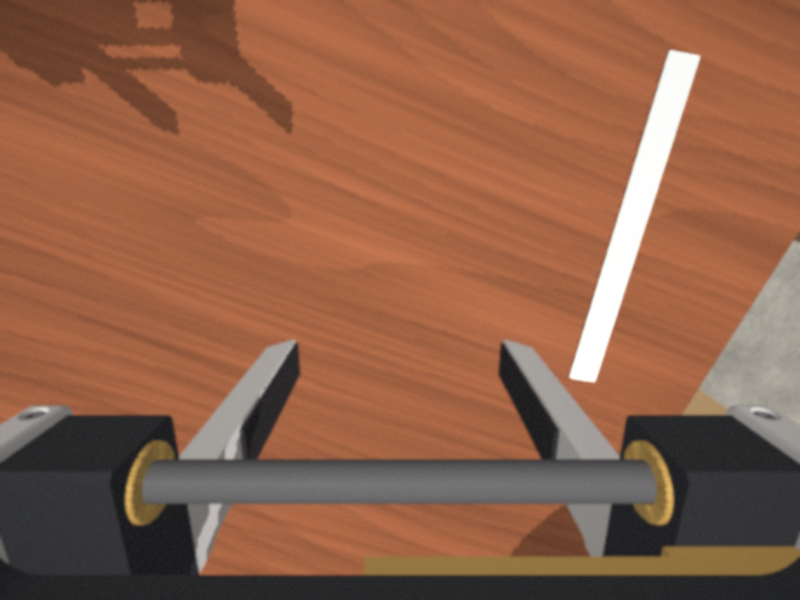

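The scene picture (800 px scale) shows three wedge look-alikes at (485,225), (444,308) and (431,463), and three knobs at (404,214), (434,190) and (426,248). The gauge block is at (540,210), the jig at (565,285), the board around (320,350), the tape at (165,357) and the glue at (180,440). The wrist picture shows only bare bench. Next I'll make an ortho map to measure from.

```bash
cat >> h.py <<'E'
def ortho(im,x0,x1,y0,y1,s,plane):
    """top-down rectified at plane z; returns img with rows=x decreasing, cols=y decreasing (left is +y)"""
    xs=np.arange(x1,x0,-s);ys=np.arange(y1,y0,-s)
    Y,X=np.meshgrid(ys,xs);P=np.stack([X,Y,np.full_like(X,plane,dtype=float)],-1)
    C=P@np.array(im['R']).T+np.array(im['t']);F=f(im)
    return cv2.remap(im['color'],(C[...,0]/C[...,2]*F+im['cx']).astype(np.float32),(C[...,1]/C[...,2]*F+im['cy']).astype(np.float32),cv2.INTER_LINEAR)
E
python3 - <<'E'
from h import *
a=manip.get_image('scene');b=manip.get_image('side')
for n,im in(('a',a),('b',b)):
    o=ortho(im,330,730,-350,50,0.7,13)
    cv2.imwrite(f'pics/board_{n}.png',o[:,:,::-1])
    o=ortho(im,300,760,-20,420,0.8,14)
    cv2.imwrite(f'pics/left_{n}.png',o[:,:,::-1])
    cv2.imwrite(f'pics/jig_{n}.png',cv2.resize(im['color'][160:240,340:460] if n=='a' else im['color'][270:410,190:390],None,fx=4,fy=4,interpolation=2)[:,:,::-1])
    P=cloud(im);print((P[...,2][P[...,2]>-50]).min())
    # table height check
    for u,v in ((300,400),(250,320)): print(P[v,u].round(1))
E
python3 - <<'E'
import cv2,numpy as np
for k in('board','left'):
    a=cv2.imread(f'pics/{k}_a.png');b=cv2.imread(f'pics/{k}_b.png')
    cv2.imwrite(f'pics/{k}_ab.png',cv2.resize(np.hstack([a,b]),(800,400) ))
E
```

```text
-49.996997138729554
[ 951.6 -179.2   -2.7]
[ 760.6 -203.5    2.8]
-49.97587748135947
[ 5.01e+02  3.52e+02 -1.00e-01]
[606.2 214.5  15.8]
```

View pics/board_ab.png

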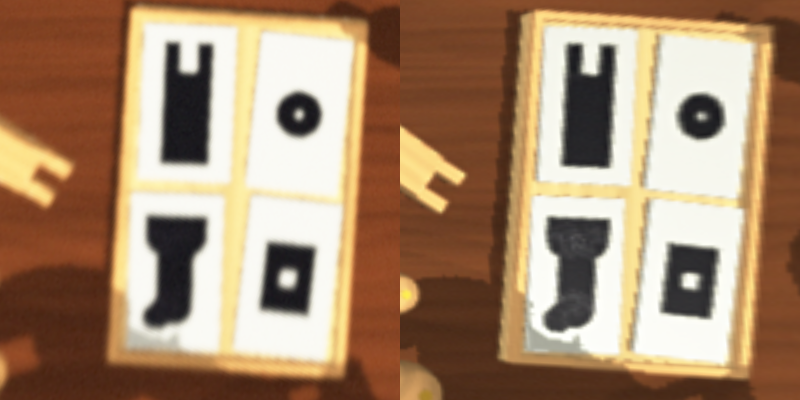

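View pics/left_ab.png

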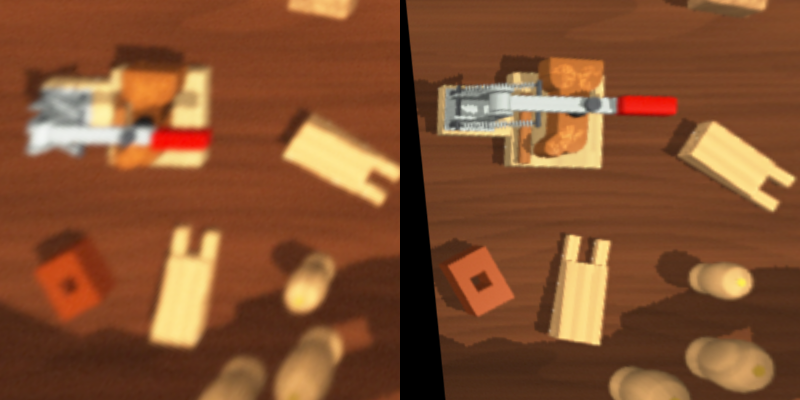

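View pics/jig_b.png

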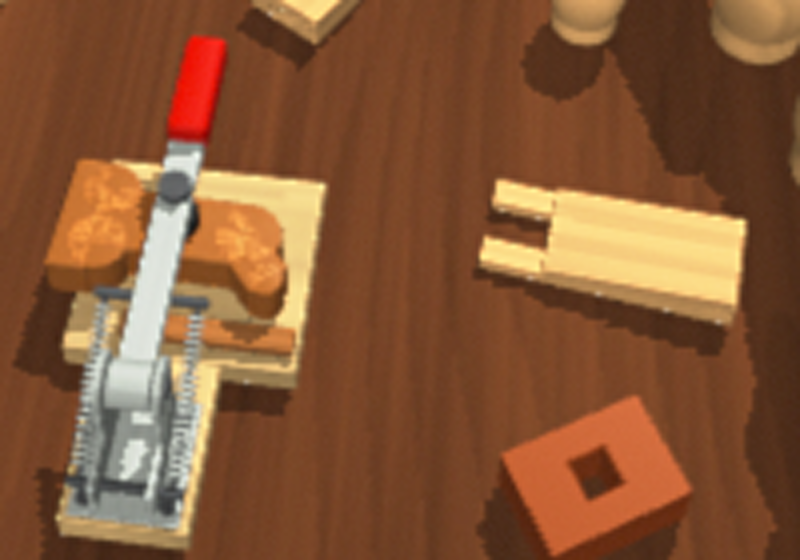

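View pics/jig_a.png

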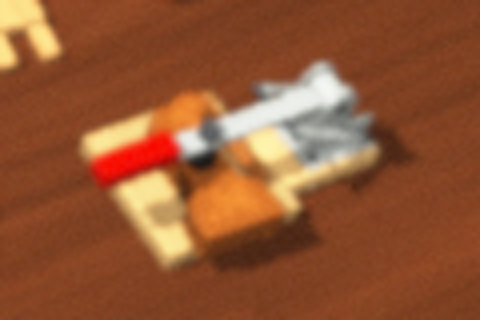

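Choices, with 800 px scene pixels:
- **Wedge:** candidates are (485,225), (444,308), (431,463) and the offcut pile at (650,140). I take the leftmost, (485,225), and check the pile below.
- **Knob:** (426,248), the smallest.
- **Gauge block:** only the reddish one with a hole, (540,210).
- **Handle:** only the one in the jig.

```bash
python3 - <<'E'
from h import *
a=manip.get_image('scene');b=manip.get_image('side')
cv2.imwrite('pics/pile.png',cv2.resize(a['color'][70:180,260:530],None,fx=2.9,fy=2.9,interpolation=2)[:,:,::-1])
for u,v in ((440,100),(470,108),(455,90),(430,85)): print('pile',world(a,u,v).round())
s=0.5
def ctr(im,box,plane,mask_fn,minA=150,tag=''):
    x0,x1,y0,y1=box
    o=ortho(im,x0,x1,y0,y1,s,plane); m=mask_fn(o).astype(np.uint8)
    m=cv2.morphologyEx(m,cv2.MORPH_OPEN,np.ones((3,3)))
    n,l,st,_=cv2.connectedComponentsWithStats(m)
    for i in range(1,n):
        if st[i,4]*s*s<minA: continue
        c=cv2.findContours((l==i).astype(np.uint8),cv2.RETR_EXTERNAL,cv2.CHAIN_APPROX_NONE)[0][0]
        (cx,cy),(w,h),_=r=cv2.minAreaRect(c); bp=cv2.boxPoints(r)
        e1=bp[1]-bp[0];e2=bp[2]-bp[1];e=e1 if np.hypot(*e1)>np.hypot(*e2) else e2
        ang=np.degrees(np.arctan2(-e[0],-e[1])) # world: dx=-drow, dy=-dcol
        M=cv2.moments(c)
        print(tag,'ctr',(x1-cy*s).round(1),(y1-cx*s).round(1),'size',round(w*s,1),round(h*s,1),'yaw',round((ang+90)%180-90,1),'centroid',round(x1-M['m01']/M['m00']*s,1),round(y1-M['m10']/M['m00']*s,1))
hsv=lambda o:cv2.cvtColor(o,cv2.COLOR_RGB2HSV)
for n,im in(('a',a),('b',b)):
    ctr(im,(350,720,-310,-60),13,lambda o:hsv(o)[...,2]<80 if n=='a' else hsv(o)[...,2]<80,tag=n+' out')
    print()
    ctr(im,(350,500,160,270),13,lambda o:(hsv(o)[...,1]<155)&(hsv(o)[...,2]>150),tag=n+' wedge')
    ctr(im,(380,500,290,420),26,lambda o:(hsv(o)[...,1]>150)&(hsv(o)[...,0]<9)&(hsv(o)[...,2]>150),tag=n+' stock')
    ctr(im,(560,720,150,300),75,lambda o:(hsv(o)[...,1]>200)&((hsv(o)[...,0]<6)|(hsv(o)[...,0]>175))&(hsv(o)[...,2]>120),tag=n+' grip')
# knob: cloud
for n,im in(('a',a),('b',b)):
    P=cloud(im)
    q=P[(P[...,0]>415)&(P[...,0]<490)&(P[...,1]>40)&(P[...,1]<115)&(P[...,2]>6)]
    print(n,'knob n',len(q),'zmax',np.percentile(q[:,2],98).round(1))
    from scipy.optimize import least_squares
    g=q[(q[:,2]>22)&(q[:,2]<34)]
    r=least_squares(lambda p:np.hypot(g[:,0]-p[0],g[:,1]-p[1])-20.5,[450,75],loss='soft_l1'); print(r.x.round(1))
    t=q[q[:,2]>45]; print('top',t.mean(0).round(1),len(t))
    for nm,bx in(('big1',(320,385,50,100)),('big2',(300,350,120,200))):
        q=P[(P[...,0]>bx[0])&(P[...,0]<bx[1])&(P[...,1]>bx[2])&(P[...,1]<bx[3])]; print(nm,np.percentile(q[:,2],99).round(1))
E
```

```text
pile [358. 633.  29.]
pile [432. 692.  31.]
pile [355. 688.  48.]
pile [284. 650.  31.]Traceback (most recent call last):
  File "<stdin>", line 21, in <module>
  File "<stdin>", line 18, in ctr
AttributeError: 'float' object has no attribute 'round'
```

View pics/pile.png

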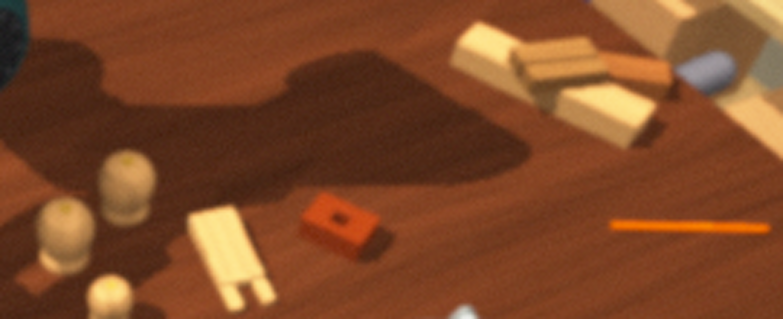

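The crop shows the pile is plain battens with no fork. The leftmost wedge is therefore the one at crop (230,255), the gauge block is at (340,228) and the small knob at (110,295).

```bash
cat >> h.py <<'E'
def ctr(im,box,plane,mask_fn,minA=150,tag='',s=0.5):
    x0,x1,y0,y1=box
    o=ortho(im,x0,x1,y0,y1,s,plane); m=mask_fn(o).astype(np.uint8)
    m=cv2.morphologyEx(m,cv2.MORPH_OPEN,np.ones((3,3)))
    n,l,st,_=cv2.connectedComponentsWithStats(m)
    for i in range(1,n):
        if st[i,4]*s*s<minA: continue
        c=max(cv2.findContours((l==i).astype(np.uint8),cv2.RETR_EXTERNAL,cv2.CHAIN_APPROX_NONE)[0],key=len)
        (cx,cy),(w,h),_=r=cv2.minAreaRect(c); bp=cv2.boxPoints(r)
        e1=bp[1]-bp[0];e2=bp[2]-bp[1];e=e1 if np.hypot(*e1)>np.hypot(*e2) else e2
        ang=float(np.degrees(np.arctan2(-e[0],-e[1])))
        M=cv2.moments(c)
        print(tag,'ctr',round(float(x1-cy*s),1),round(float(y1-cx*s),1),'size',round(w*s,1),round(h*s,1),'yaw',round((ang+90)%180-90,1),'centroid',round(x1-M['m01']/M['m00']*s,1),round(y1-M['m10']/M['m00']*s,1))
hsv=lambda o:cv2.cvtColor(o,cv2.COLOR_RGB2HSV)
E
cat > m.py <<'E'
from h import *
a=manip.get_image('scene');b=manip.get_image('side')
for n,im in(('a',a),('b',b)):
    ctr(im,(350,720,-310,-60),13,lambda o:hsv(o)[...,2]<80,tag=n+' out',minA=400)
    print()
    ctr(im,(350,500,160,270),13,lambda o:(hsv(o)[...,1]<155)&(hsv(o)[...,2]>150),tag=n+' wedge')
    ctr(im,(380,500,290,420),26,lambda o:(hsv(o)[...,1]>150)&(hsv(o)[...,0]<9)&(hsv(o)[...,2]>150),tag=n+' stock')
    ctr(im,(560,720,150,300),75,lambda o:(hsv(o)[...,1]>200)&((hsv(o)[...,0]<6)|(hsv(o)[...,0]>175))&(hsv(o)[...,2]>120),tag=n+' grip')
for n,im in(('a',a),('b',b)):
    P=cloud(im)
    q=P[(P[...,0]>415)&(P[...,0]<490)&(P[...,1]>40)&(P[...,1]<115)&(P[...,2]>6)]
    print(n,'knob n',len(q),'zmax',np.percentile(q[:,2],98).round(1))
    from scipy.optimize import least_squares
    g=q[(q[:,2]>22)&(q[:,2]<34)]
    r=least_squares(lambda p:np.hypot(g[:,0]-p[0],g[:,1]-p[1])-20.5,[450,75],loss='soft_l1'); print(r.x.round(1))
    t=q[q[:,2]>45]; print('top',t.mean(0).round(1),len(t))
    for nm,bx in(('big1',(320,385,50,100)),('big2',(300,350,120,200))):
        q=P[(P[...,0]>bx[0])&(P[...,0]<bx[1])&(P[...,1]>bx[2])&(P[...,1]<bx[3])]; print(nm,np.percentile(q[:,2],99).round(1))
E
python3 m.py
```

```text
a out ctr 626.8 -136.9 size 43.4 116.4 yaw -2.5 centroid 620.0 -136.6
a out ctr 616.0 -249.0 size 40.0 40.0 yaw 0.0 centroid 615.8 -249.2
a out ctr 458.0 -125.2 size 56.0 106.2 yaw -1.6 centroid 464.5 -123.8
a out ctr 451.9 -237.8 size 44.7 63.3 yaw -6.7 centroid 451.8 -237.8

a wedge ctr 429.5 216.9 size 56.0 137.8 yaw -10.3 centroid 425.4 217.1
a stock ctr 444.3 331.7 size 65.4 40.3 yaw 29.3 centroid 445.7 325.3
a grip ctr 636.8 182.8 size 24.5 61.5 yaw -90.0 centroid 636.2 182.7
b out ctr 624.5 -138.8 size 44.7 119.7 yaw -2.5 centroid 618.0 -138.4
b out ctr 613.5 -251.2 size 42.0 40.5 yaw 0.0 centroid 613.4 -251.3
b out ctr 455.0 -125.9 size 57.9 110.7 yaw -2.7 centroid 462.3 -125.4
b out ctr 448.9 -239.8 size 45.1 67.0 yaw -6.7 centroid 448.9 -240.1

b wedge ctr 427.1 218.8 size 57.8 122.7 yaw -8.7 centroid 422.1 220.4
b grip ctr 627.6 191.5 size 59.3 22.0 yaw 88.0 centroid 627.6 191.7
a knob n 220 zmax 48.7
[440.2  75.6]
top [442.9  74.9  47. ] 47
big1 67.1
big2 67.0
b knob n 370 zmax 49.5
[439.6  74.8]
top [439.5  77.8  47.1] 108
big1 67.8
big2 68.0
```

```bash
cat >> h.py <<'E'
from scipy.spatial.transform import Rotation as Ro
def tool():
    s=manip.observe();q=s['tool_rot'];R=Ro.from_quat([q[1],q[2],q[3],q[0]]).as_matrix();return s,R
def go(x,y,zgrasp,yawy,sym=True):
    """print tool-frame shift and spin to bring grasp point to x,y,zgrasp(mm) with jaw (tool y) axis along world angle yawy deg. Shift in current tool axes (before spin)."""
    s,R=tool();p=np.array(s['position'],float);t=np.array([x,y,zgrasp+78.]);d=R.T@(t-p)
    cur=np.degrees(np.arctan2(R[1,1],R[0,1]));dy=-(yawy-cur) # tool z down
    if sym: dy=(dy+90)%180-90
    print('t',round(s['time'],2),'pos',p.round(1),'tilt',R[:,2].round(3),'jaw yaw',cur.round(1),'shift mm',d.round(1),'spin',round(dy,1),'open',round(s['opening'],1),'F',np.round(s['wrist_force'],1),'j6',round(s['joints'][5],2))
E
python3 - <<'E'
from h import *
a=manip.get_image('scene');b=manip.get_image('side')
for n,im in(('a',a),('b',b)):
    P=cloud(im);h=hsv(im['color'])
    m=(h[...,1]>200)&((h[...,0]<6)|(h[...,0]>175))&(h[...,2]>100)&(P[...,0]>560)&(P[...,0]<720)&(P[...,1]>130)&(P[...,1]<320)&(P[...,2]>50)
    q=P[m];print(n,len(q),'z',np.percentile(q[:,2],[2,50,98]).round(1))
    t=q[q[:,2]>71];r=cv2.minAreaRect(t[:,:2].astype(np.float32));print(r,np.percentile(t,[2,98],axis=0).round(1))
    # tote brown top z>33
    o=P[(P[...,0]>560)&(P[...,0]<730)&(P[...,1]>170)&(P[...,1]<300)&(P[...,2]>35)&(P[...,2]<43)]
    print('tote top',np.percentile(o,[2,50,98],axis=0).round(1))
    cv2.imwrite(f'pics/jo_{n}.png',cv2.resize(ortho(im,580,740,140,370,.4,39),None,fx=1.3,fy=1.3)[:,:,::-1])
R=tool()[1];print(R.round(3)); go(630,191,200,0)
E
```

```text
a 156 z [61.6 73.4 77.4]
((633.2722778320312, 187.42535400390625), (16.875797271728516, 53.134239196777344), 0.132759228348732) [[625.7 161.2  71.6]
 [640.9 211.3  77.5]]
tote top [[584.9 213.9  35.3]
 [659.7 243.6  38.7]
 [688.8 269.4  42.2]]
b 282 z [65.2 74.7 77.5]
((628.9713745117188, 189.24472045898438), (57.3075065612793, 19.528488159179688), 88.11691284179688) [[619.5 163.7  71.8]
 [637.9 216.9  77.7]]
tote top [[582.5 217.5  36.1]
 [651.2 249.   39.2]
 [685.3 272.5  41.7]]
[[ 0.935  0.354  0.   ]
 [ 0.354 -0.935 -0.   ]
 [ 0.     0.    -1.   ]]
t 2.2 pos [ 194.7 -514.4  302.7] tilt [ 0. -0. -1.] jaw yaw -69.3 shift mm [ 656.8 -505.7   24.7] spin -69.3 open 94.3 F [0.6 0.  0.5] j6 -0.1
```

View pics/jo_b.png

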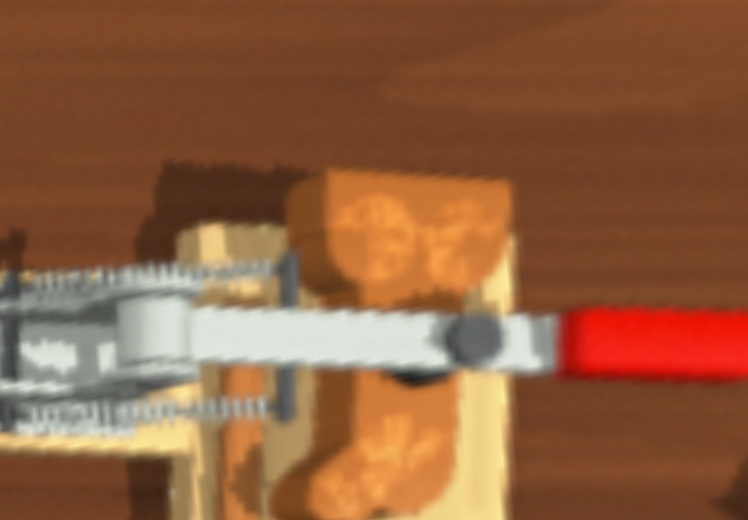

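```bash
python3 -m jog '[[0.024,-0.0185,0,0,60],[0.024,-0.0185,0,0,60],[0.024,-0.0185,0,0,60],[0.024,-0.0185,0,0,60],[0.024,-0.0185,0,0,60],[0.024,-0.0185,0,0,60],[0.024,-0.0185,0,0,60],[0.024,-0.0185,0,0,60],[0.024,-0.0185,0,0,60],[0.024,-0.0185,0,0,60]]' 20
python3 -m jog '[[0.024,-0.0185,0,0,60],[0.024,-0.0185,0,0,60],[0.024,-0.0185,0,0,60],[0.024,-0.0185,0,0,60],[0.024,-0.0185,0,0,60],[0.024,-0.0185,0,0,60],[0.024,-0.0185,0,0,60],[0.024,-0.0185,0,0,60],[0.024,-0.0185,0,0,60],[0.024,-0.0185,0,0,60]]'
python3 -c "
from h import *
go(630,189.5,150,0)"
```

```text
time: 3.03
position: [354.1, -255.1, 302.9]
tool_rot: [0.0, 0.984, 0.18, 0.0]
wrist_force: [0.3, 0.6, 0.2]
opening: 56.3
time: 3.87
position: [513.2, 3.0, 302.8]
tool_rot: [0.0, 0.984, 0.18, 0.0]
wrist_force: [0.6, -1.0, 0.0]
opening: 56.2
t 3.87 pos [513.2   3.  302.8] tilt [ 0. -0. -1.] jaw yaw -69.3 shift mm [ 175.3 -133.    74.8] spin -69.3 open 56.2 F [ 0.6 -1.   0. ] j6 1.1
```

```bash
python3 -m jog '[[0.025,-0.019,0,0,60],[0.025,-0.019,0,0,60],[0.025,-0.019,0,0,60],[0.025,-0.019,0,0,60],[0.025,-0.019,0,0,60],[0.025,-0.019,0,0,60],[0.025,-0.019,0,0,60],[0,0,0,-7,60],[0,0,0,-7,60],[0,0,0,-7,60]]'
python3 -m jog '[[0,0,0,-7,60],[0,0,0,-7,60],[0,0,0,-7,60],[0,0,0,-7,60],[0,0,0,-7,60],[0,0,0,-7,60],[0,0,0,-5,60],[0,0,0,0,60],[0,0,0,0,60],[0,0,0,0,60]]'
python3 - <<'E'
from h import *
go(630,189.5,150,0)
im=grab('wrist','w1')
P=cloud(im);h=hsv(im['color'])
m=(h[...,1]>200)&((h[...,0]<6)|(h[...,0]>175))&(h[...,2]>100)&(P[...,2]>70)&(P[...,2]<85)
q=P[m];print(len(q));r=cv2.minAreaRect(q[:,:2].astype(np.float32));print(r,np.median(q[:,2]))
E
```

```text
time: 4.7
position: [629.5, 188.8, 301.8]
tool_rot: [0.0, 0.933, 0.36, -0.001]
wrist_force: [-0.3, 0.4, 0.9]
opening: 56.4
time: 5.53
position: [629.3, 187.9, 302.6]
tool_rot: [0.0, 0.716, 0.699, -0.0]
wrist_force: [0.3, 0.2, 0.1]
opening: 56.6
t 5.53 pos [629.3 187.9 302.6] tilt [-0. -0. -1.] jaw yaw -1.4 shift mm [ 1.7  0.7 74.6] spin -1.4 open 56.6 F [0.3 0.2 0.1] j6 0.23
171
((629.097900390625, 189.4799346923828), (50.35459899902344, 18.066679000854492), 88.47928619384766) 74.90869516429689
```

View pics/w1.png

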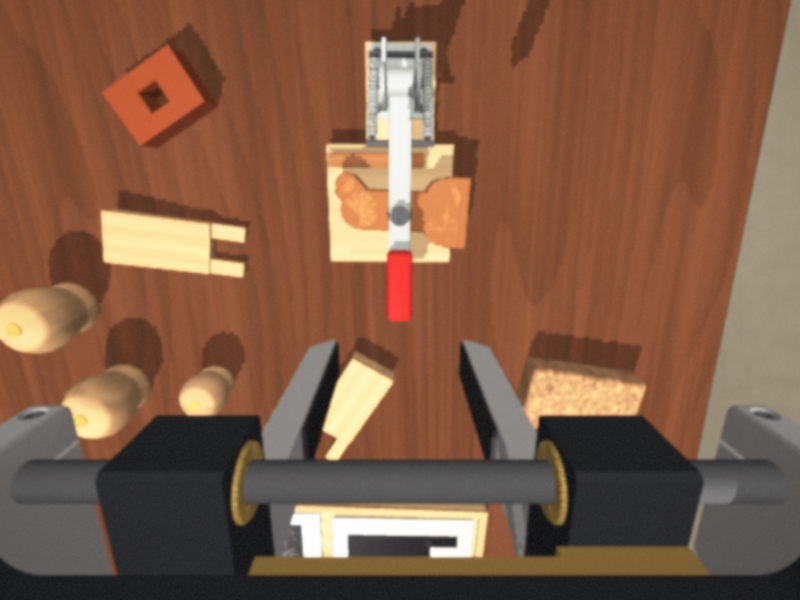

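Wrist view (800 px scale): the red grip is at (400,285), centred between the fingers. The arm runs straight up to the hinge at (400,80), and nothing stands beside the grip. I'll lower and grip.

```bash
python3 - <<'E'
from h import *
im=manip.get_image('wrist')
ctr(im,(350,500,150,280),13,lambda o:(hsv(o)[...,1]<155)&(hsv(o)[...,2]>150),tag='wedge')
ctr(im,(350,520,280,420),26,lambda o:(hsv(o)[...,1]>200)&(hsv(o)[...,0]<12)&(hsv(o)[...,2]>150),tag='stock')
E
python3 -m jog '[[0.001,0,0.02,0,60],[0,0,0.02,0,60],[0,0,0.02,0,60],[0,0,0.02,0,60],[0,0,0.02,0,60],[0,0,0.02,0,60],[0,0,0.02,0,60],[0,0,0.018,0,60],[0,0,0,0,60],[0,0,0,0,60]]' 25
python3 -m jog '[[0,0,0,0,10],[0,0,0,0,10],[0,0,0,0,10],[0,0,0,0,10],[0,0,0,0,10],[0,0,0,0,10],[0,0,0,0,10],[0,0,0,0,10],[0,0,0,0,10],[0,0,0,0,10]]' 25
python3 -c "
from h import *
go(629,189.5,66,0)"
```

```text
wedge ctr 422.5 201.1 size 83.9 131.5 yaw -10.2 centroid 422.6 215.3
wedge ctr 364.8 173.2 size 27.9 9.1 yaw 84.6 centroid 364.3 171.1
time: 6.47
position: [628.6, 188.7, 143.4]
tool_rot: [-0.001, 0.715, 0.699, -0.001]
wrist_force: [0.0, -0.0, -0.2]
opening: 56.1
time: 7.3
position: [629.3, 188.9, 145.2]
tool_rot: [0.0, 0.715, 0.699, 0.0]
wrist_force: [-0.7, 0.1, 4.1]
opening: 19.8
t 7.3 pos [629.3 188.9 145.2] tilt [ 0.  0. -1.] jaw yaw -1.3 shift mm [ 0.6 -0.3  1.2] spin -1.3 open 19.8 F [-0.7  0.1  4.1] j6 0.23
```

Gripped: the opening is 19.8 mm, against 20 mm given. Now the first half of the arc.

```bash
python3 -m jog '[[0.0005,0,-0.007,0,10],[0.0005,0,-0.0075,0,10],[0.001,0,-0.007,0,10],[0.0015,0,-0.007,0,10],[0.002,0,-0.007,0,10],[0.002,0,-0.007,0,10],[0.0025,0,-0.007,0,10],[0.003,0,-0.0065,0,10],[0.0033,0,-0.0065,0,10],[0.0035,0,-0.0065,0,10]]'
python3 -c "
from h import *
go(629,189.5,66,0);grab('side','s1')"
```

```text
time: 8.13
position: [629.8, 208.7, 214.3]
tool_rot: [0.0, 0.715, 0.699, -0.0]
wrist_force: [4.8, 0.6, -8.4]
opening: 19.9
t 8.13 pos [629.8 208.7 214.3] tilt [ 0.    -0.001 -1.   ] jaw yaw -1.3 shift mm [-19.1  -0.4  70.3] spin -1.3 open 19.9 F [ 4.8  0.6 -8.4] j6 0.26
```

View pics/s1.png

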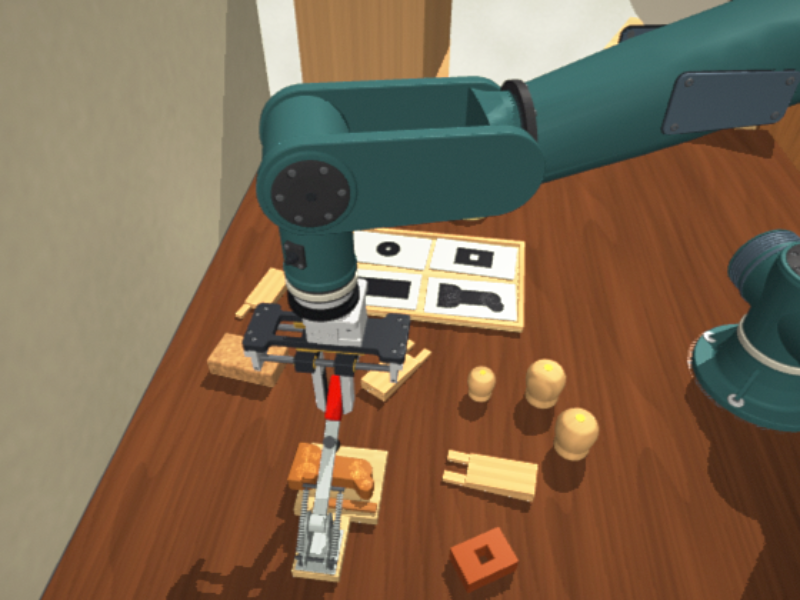

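Side view: the arm is following the gripper, with the red grip raised at (335,400). I'll continue to about 1.4 rad and release.

```bash
python3 -m jog '[[0.008,0,-0.0122,0,10],[0.0091,0,-0.0114,0,10],[0.0103,0,-0.0104,0,10],[0.0111,0,-0.0094,0,10],[0.0122,0,-0.0081,0,10],[0.0129,0,-0.0069,0,10],[0.0134,0,-0.0056,0,10],[0.014,0,-0.0042,0,10],[0.007,0,-0.0015,0,40],[0,0,0,0,60]]'
python3 -m jog '[[0,0,0,0,60],[0,0,0,0,60],[-0.02,0,-0.02,0,60],[-0.02,0,-0.03,0,60],[-0.02,0,-0.03,0,60],[-0.02,0,-0.02,0,60],[-0.02,0,0,0,60],[-0.02,0,0,0,60],[0,0,0,0,60],[0,0,0,0,60]]'
python3 -c "
from h import *
go(629,189.5,66,0);grab('side','s2');grab('wrist','w2')"
```

```text
time: 9.02
position: [630.9, 308.7, 286.2]
tool_rot: [-0.0, 0.714, 0.7, 0.001]
wrist_force: [-0.1, -1.5, 0.9]
opening: 29.7
time: 9.85
position: [628.9, 185.3, 383.8]
tool_rot: [-0.0, 0.716, 0.698, 0.0]
wrist_force: [0.6, -0.3, -0.1]
opening: 56.0
t 9.85 pos [628.9 185.3 383.8] tilt [-0.  0. -1.] jaw yaw -1.4 shift mm [4.100e+00 1.000e-01 2.398e+02] spin -1.4 open 56.0 F [ 0.6 -0.3 -0.1] j6 0.22
```

View pics/s2.png

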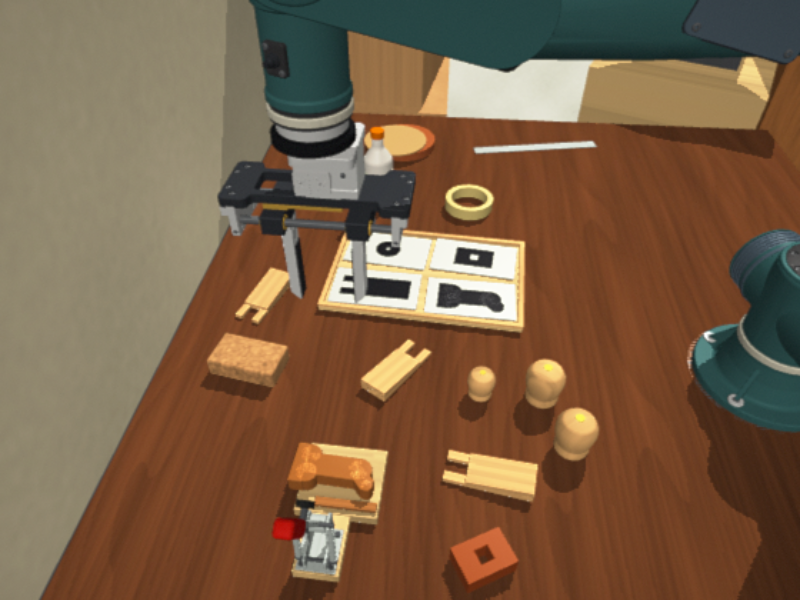

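View pics/w2.png

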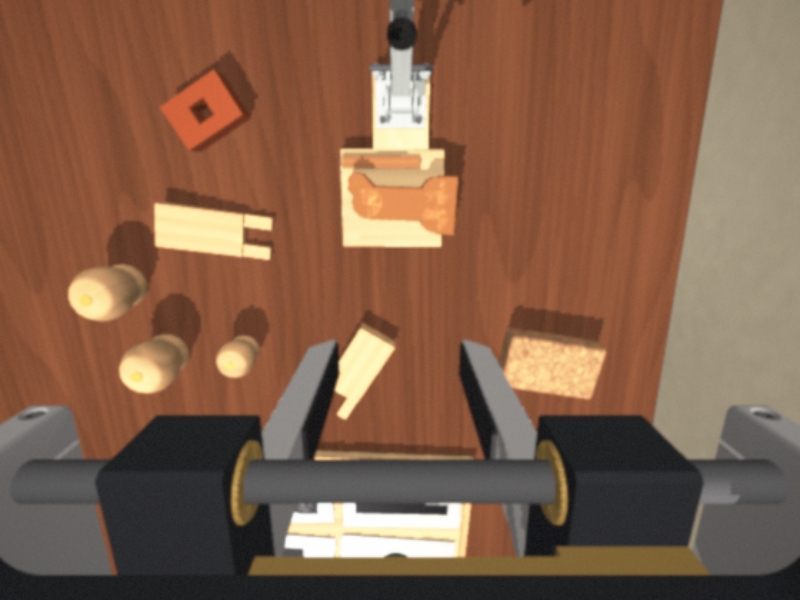

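The clamp arm is open: the red grip is at (288,528) in the side view, leaning back, and the handle is free at wrist (405,203). Now I'll measure the parts from this picture.

```bash
cat > m2.py <<'E'
from h import *
w=manip.get_image('wrist');b=manip.get_image('side')
tm=lambda o:(hsv(o)[...,1]>165)&(hsv(o)[...,0]>8)&(hsv(o)[...,0]<18)&(hsv(o)[...,2]>165)
for n,im in(('w',w),('b',b)):
    ctr(im,(560,730,180,300),39,tm,tag=n+' tote',minA=1000)
    ctr(im,(355,510,180,260),13,lambda o:(hsv(o)[...,1]<165)&(hsv(o)[...,2]>150),tag=n+' wedge',minA=1000)
    ctr(im,(380,510,290,400),26,lambda o:(hsv(o)[...,1]>190)&(hsv(o)[...,0]<10)&(hsv(o)[...,2]>170),tag=n+' stock',minA=500)
    P=cloud(im)
    for nm,bx,z in(('tote',(560,730,190,290),(35,44)),('stock',(390,500,290,400),(22,31)),('wedge',(355,510,170,260),(7,24))):
        q=P[(P[...,0]>bx[0])&(P[...,0]<bx[1])&(P[...,1]>bx[2])&(P[...,1]<bx[3])&(P[...,2]>z[0])&(P[...,2]<z[1])]
        r=cv2.minAreaRect(q[:,:2].astype(np.float32));print(n,nm,len(q),np.round(r[0],1),np.round(r[1],1),round(r[2],1),'z',np.median(q[:,2]).round(1))
o=np.hstack([ortho(w,575,715,200,300,.35,39),ortho(b,575,715,200,300,.35,39)]);cv2.imwrite('pics/to.png',o[:,:,::-1])
o=np.hstack([ortho(w,355,515,170,370,.5,13),ortho(b,355,515,170,370,.5,13)]);cv2.imwrite('pics/wo.png',o[:,:,::-1])
E
python3 m2.py
```

```text
w wedge ctr 424.5 220.2 size 138.0 79.5 yaw 0.0 centroid 419.7 216.0
w tote 2189 [633. 243.] [ 57.9 110. ] 87.1 z 39.5
w stock 1621 [439.2 336.2] [66.7 46.8] 29.0 z 26.3
w wedge 2168 [428.9 217. ] [ 46.5 119.8] 80.4 z 15.2
b tote ctr 631.7 244.0 size 56.5 108.1 yaw -3.6 centroid 638.8 245.4
b wedge ctr 426.7 218.5 size 58.3 123.5 yaw -8.7 centroid 421.9 220.1
b tote 1173 [632.3 244. ] [ 59.3 109.4] 87.0 z 39.1
b stock 1021 [438.2 336.9] [67.  47.4] 28.9 z 26.1
b wedge 1283 [427.5 218.1] [ 49.2 119.3] 80.6 z 15.2
```

View pics/to.png

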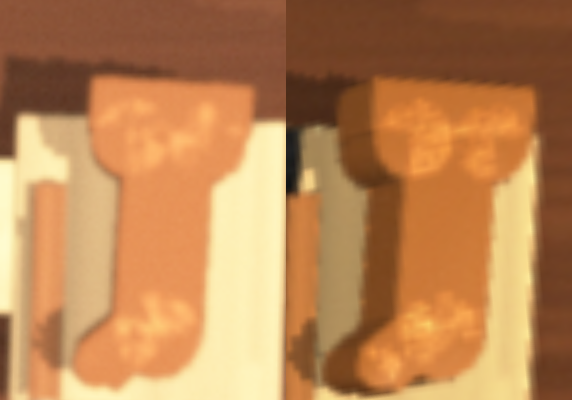

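View pics/wo.png

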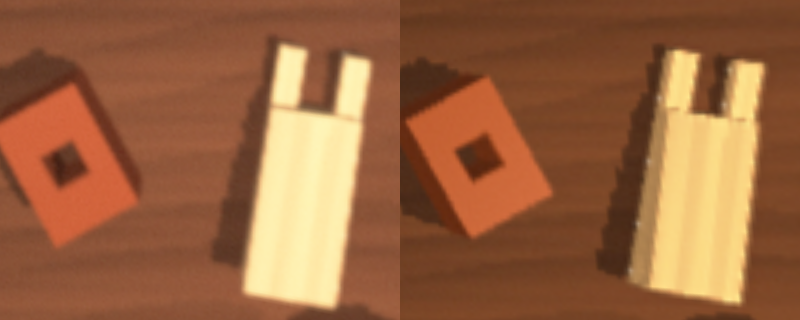

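```bash
python3 -m jog '[[0,0,0.012,7,46],[0,0,0.012,7,46],[0,0,0.012,7,46],[0,0,0.012,7,46],[0,0,0.012,7,46],[0,0,0.012,7,46],[0,0,0.012,7,46],[0,0,0.012,7,46],[0,0,0.012,7,46],[0,0,0.012,7,46]]' 25
python3 -m jog '[[0,0,0.01,7,46],[0,0,0.01,7,46],[0,0,0.01,7,46],[0,0,0,0.6,46],[0.001,-0.014,0,0,46],[0.001,-0.014,0,0,46],[0.001,-0.014,0,0,46],[0.001,-0.014,0,0,46],[0,0,0,0,46],[0,0,0,0,46]]'
python3 -c "
from h import *
go(632.8,243.4,40,87)"
```

```text
time: 10.88
position: [628.9, 187.8, 262.2]
tool_rot: [-0.0, 0.987, 0.16, -0.0]
wrist_force: [-0.5, -0.1, 0.5]
opening: 43.0
time: 11.72
position: [636.0, 244.0, 233.6]
tool_rot: [0.0, 1.0, -0.024, 0.0]
wrist_force: [-0.0, 0.1, -0.2]
opening: 43.1
t 11.72 pos [636.  244.  233.6] tilt [ 0.001 -0.    -1.   ] jaw yaw -92.7 shift mm [ -3.2   0.7 115.6] spin 0.3 open 43.1 F [-0.   0.1 -0.2] j6 1.9
```

```bash
python3 -m jog '[[-0.003,0.0007,0.015,0,46],[0,0,0.015,0,46],[0,0,0.015,0,46],[0,0,0.015,0,46],[0,0,0.015,0,46],[0,0,0.015,0,46],[0,0,0.012,0,46],[0,0,0.008,0,46],[0,0,0.005,0,46],[0,0,0,0,46]]'
python3 -c "
from h import *
go(632.8,243.4,40,87);grab('wrist','w3');grab('side','s3')"
```

```text
time: 12.55
position: [632.6, 241.5, 117.1]
tool_rot: [0.0, 1.0, -0.025, -0.001]
wrist_force: [0.2, -0.4, -1.1]
opening: 43.0
t 12.55 pos [632.6 241.5 117.1] tilt [-0.002 -0.001 -1.   ] jaw yaw -92.9 shift mm [ 0.1 -1.9 -0.9] spin 0.1 open 43.0 F [ 0.2 -0.4 -1.1] j6 1.9
```

View pics/w3.png

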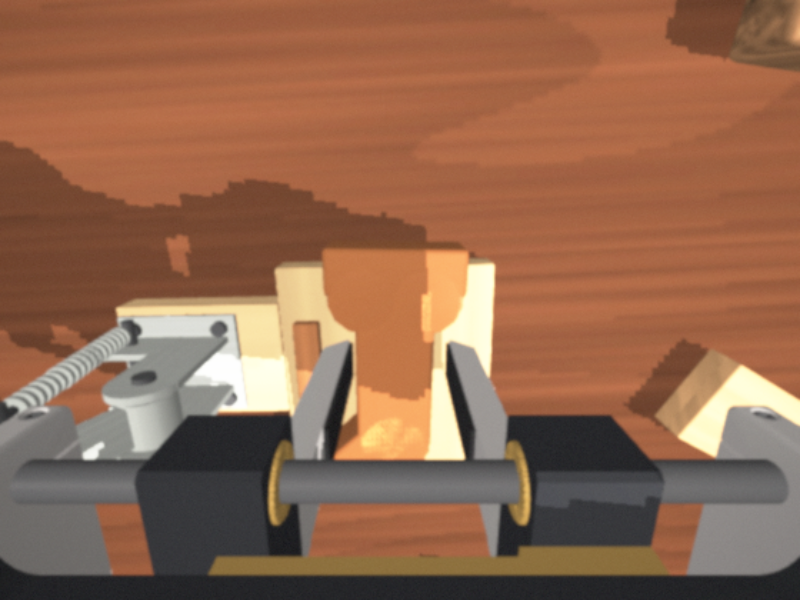

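View pics/s3.png

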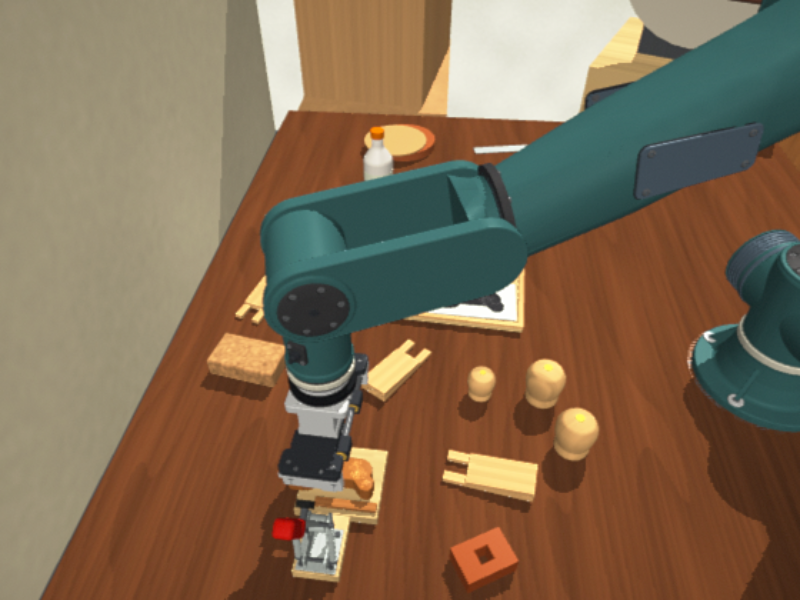

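The fingers straddle the handle's waist (wrist picture, 355–432 px) about 2 mm off-centre, clear of the bracket. I'll centre and grip.

```bash
python3 -m jog '[[0,-0.002,0,0,46],[0,0,0,0,46],[0,0,0,0,10],[0,0,0,0,10],[0,0,0,0,10],[0,0,0,0,10],[0,0,0,0,10],[0,0,0,0,10],[0,0,0,0,10],[0,0,0,0,10]]' 25
python3 -c "
from h import *
go(632.8,243.4,40,87)"
python3 -m jog '[[0,0,-0.002,0,10],[0,0,-0.004,0,10],[0,0,-0.006,0,10],[0,0,-0.01,0,10],[0,0,-0.012,0,10],[0,0,-0.015,0,10],[0,0,-0.015,0,10],[0,0,-0.015,0,10],[0,0,-0.01,0,10],[0,0,0,0,10]]'
python3 -c "
from h import *
go(456.5,-125.5,80,87.5)
grab('side','s4')"
```

```text
time: 13.48
position: [633.3, 243.9, 119.0]
tool_rot: [-0.0, 1.0, -0.025, 0.0]
wrist_force: [-0.7, 0.4, 3.5]
opening: 32.7
t 13.48 pos [633.3 243.9 119. ] tilt [ 0.001  0.    -1.   ] jaw yaw -92.9 shift mm [-0.5  0.5  1. ] spin 0.1 open 32.7 F [-0.7  0.4  3.5] j6 1.91
time: 14.32
position: [634.4, 244.2, 212.1]
tool_rot: [-0.001, 1.0, -0.025, 0.004]
wrist_force: [-0.5, 0.2, -0.5]
opening: 32.7
t 14.32 pos [634.4 244.2 212.1] tilt [ 0.007  0.002 -1.   ] jaw yaw -92.9 shift mm [-159.5  378.3   52.1] spin -0.4 open 32.7 F [-0.5  0.2 -0.5] j6 1.91
```

View pics/s4.png

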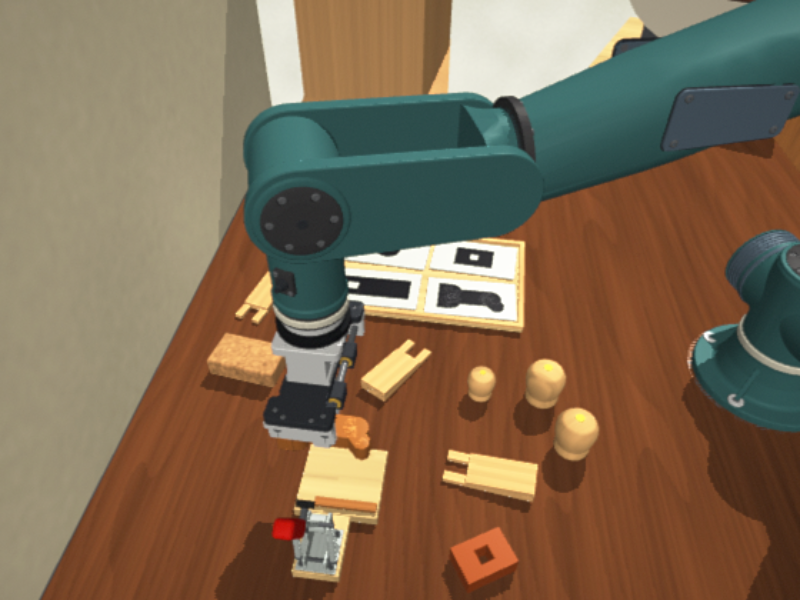

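```bash
python3 -m jog '[[-0.01,0.0236,0,0,10],[-0.01,0.0236,0,0,10],[-0.01,0.0236,0,0,10],[-0.01,0.0236,0,0,10],[-0.01,0.0236,0,0,10],[-0.01,0.0236,0,0,10],[-0.01,0.0236,0,0,10],[-0.01,0.0236,0,0,10],[-0.01,0.0236,0,0,10],[-0.01,0.0236,0,0,10]]'
python3 -m jog '[[-0.01,0.0236,0,0,10],[-0.01,0.0236,0,0,10],[-0.01,0.0236,0,0,10],[-0.01,0.0236,0,0,10],[-0.01,0.0236,0,0,10],[-0.01,0.0236,0,0,10],[0,0,0,0,10],[0,0,0,0,10],[0,0,0,0,10],[0,0,0,0,10]]'
python3 - <<'E'
from h import *
go(456.5,-125.5,80,87.5)
im=grab('wrist','w4')
ctr(im,(350,720,-310,-60),13,lambda o:hsv(o)[...,2]<80,tag='out',minA=400)
cv2.imwrite('pics/w4o.png',ortho(im,380,720,-310,-60,.6,13)[:,:,::-1])
E
```

```text
time: 15.2
position: [520.1, 12.2, 206.2]
tool_rot: [0.0, 1.0, -0.025, -0.001]
wrist_force: [0.9, 0.0, 0.7]
opening: 32.5
time: 16.03
position: [454.5, -124.5, 207.0]
tool_rot: [-0.0, 1.0, -0.025, -0.0]
wrist_force: [0.3, -0.4, -0.3]
opening: 32.6
t 16.03 pos [ 454.5 -124.5  207. ] tilt [-0.001  0.001 -1.   ] jaw yaw -92.8 shift mm [ 2.1  0.9 49. ] spin -0.3 open 32.6 F [ 0.3 -0.4 -0.3] j6 1.23
out ctr 596.5 -184.8 size 247.0 249.5 yaw -90.0 centroid 658.5 -179.9
out ctr 501.5 -124.2 size 73.7 21.4 yaw 87.4 centroid 501.2 -127.8
out ctr 449.0 -239.8 size 49.6 69.6 yaw -6.8 centroid 449.0 -239.8
out ctr 383.3 -89.0 size 13.3 71.1 yaw -14.7 centroid 377.0 -86.3
out ctr 383.2 -155.7 size 67.2 11.5 yaw 6.5 centroid 377.2 -155.8
out ctr 355.8 -224.2 size 10.5 81.5 yaw -90.0 centroid 354.2 -219.2
```

View pics/w4.png

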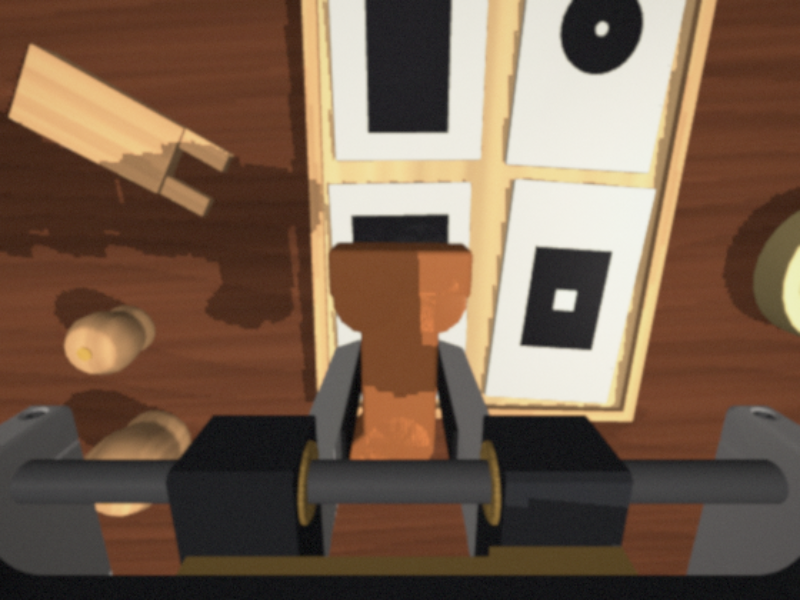

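View pics/w4o.png

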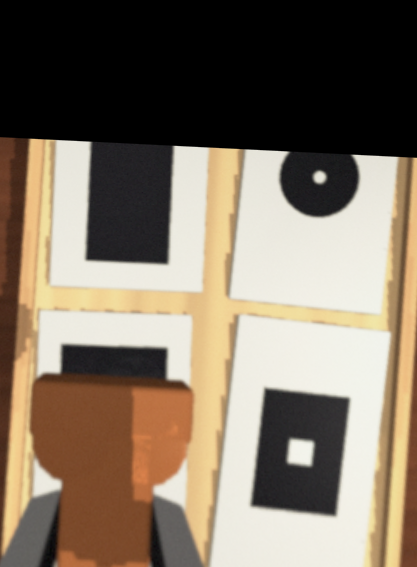

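The picture shows the handle held square above its tile: the outline's foot edge shows at (400,228), the gauge block outline at (565,300). The outline centre works out at about (456,-126), yaw -2°. I'll lower.

```bash
python3 -m jog '[[0.002,0.0015,0.012,-0.8,10],[0,0,0.012,0,10],[0,0,0.012,0,10],[0,0,0.012,0,10],[0,0,0.012,0,10],[0,0,0.01,0,10],[0,0,0.006,0,10],[0,0,0.004,0,10],[0,0,0,0,10],[0,0,0,0,10]]'
python3 -c "
from h import *
go(456.5,-126,39,88)"
```

```text
time: 16.92
position: [456.6, -126.8, 127.6]
tool_rot: [0.0, 1.0, -0.018, 0.0]
wrist_force: [0.9, -0.0, 0.4]
opening: 32.9
t 16.92 pos [ 456.6 -126.8  127.6] tilt [ 0. -0. -1.] jaw yaw -92.1 shift mm [-0.1 -0.8 10.6] spin -0.1 open 32.9 F [ 0.9 -0.   0.4] j6 1.22
```

```bash
python3 -m jog '[[0,-0.0008,0.002,0,10],[0,0,0.002,0,10],[0,0,0.002,0,10],[0,0,0.0015,0,10],[0,0,0.001,0,10],[0,0,0.001,0,10],[0,0,0,0,10],[0,0,0,0,10],[0,0,0,0,10],[0,0,0,0,10]]'
python3 -c "
from h import *
go(456.5,-126,39,88)"
```

```text
time: 17.75
position: [456.4, -126.1, 118.0]
tool_rot: [0.0, 1.0, -0.018, 0.0]
wrist_force: [-0.0, 0.6, -0.4]
opening: 32.8
t 17.75 pos [ 456.4 -126.1  118. ] tilt [ 0. -0. -1.] jaw yaw -92.1 shift mm [ 0.1 -0.1  1. ] spin -0.1 open 32.8 F [-0.   0.6 -0.4] j6 1.22
```

```bash
python3 -m jog '[[0,0,0.0005,0,10],[0,0,0.0005,0,10],[0,0,0.0005,0,10],[0,0,0,0,10],[0,0,0,0,10],[0,0,0,0,10],[0,0,0,0,10],[0,0,0,0,10],[0,0,0,0,10],[0,0,0,0,10]]'
python3 -c "
from h import *
go(456.5,-126,39,88)"
```

```text
time: 18.58
position: [456.4, -126.1, 116.9]
tool_rot: [0.0, 1.0, -0.018, 0.0]
wrist_force: [-3.0, 0.9, 5.3]
opening: 33.1
t 18.58 pos [ 456.4 -126.1  116.9] tilt [ 0. -0. -1.] jaw yaw -92.1 shift mm [ 0.1 -0.1 -0.1] spin -0.1 open 33.1 F [-3.   0.9  5.3] j6 1.22
```

The force rose to 5 N, so the handle is on the tile. Release and rise.

```bash
python3 -m jog '[[0,0,0,0,48],[0,0,0,0,48],[0,0,0,0,48],[0,0,0,0,48],[0,0,-0.01,0,48],[0,0,-0.02,0,48],[0,0,-0.03,0,60],[0,0,-0.03,0,60],[0,0,-0.03,0,60],[0,0,-0.01,0,60]]'
python3 - <<'E'
from h import *
go(428.2,217.5,110,80.5)
im=manip.get_image('scene')
cv2.imwrite('pics/c5.png',cv2.resize(im['color'][150:330,140:310],None,fx=3.3,fy=3.3,interpolation=2)[:,:,::-1])
grab('wrist','w5')
E
```

```text
time: 19.42
position: [458.0, -126.7, 252.2]
tool_rot: [0.002, 1.0, -0.018, 0.004]
wrist_force: [0.6, 0.1, 1.0]
opening: 56.4
t 19.42 pos [ 458.  -126.7  252.2] tilt [ 0.009 -0.004 -1.   ] jaw yaw -92.1 shift mm [ -42.7 -343.1   62.7] spin 7.4 open 56.4 F [0.6 0.1 1. ] j6 1.22
```

View pics/w5.png

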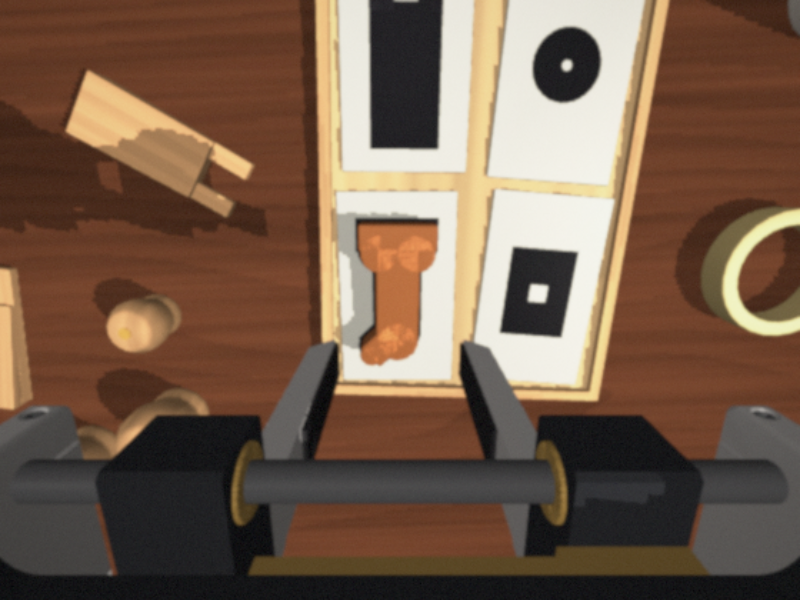

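The handle lies inside its outline at (398,290), a thin black margin all round. On to the wedge.

```bash
python3 -m jog '[[-0.003,-0.0245,0,0,68],[-0.003,-0.0245,0,0,68],[-0.003,-0.0245,0,0,68],[-0.003,-0.0245,0,0,68],[-0.003,-0.0245,0,0,68],[-0.003,-0.0245,0,0,68],[-0.003,-0.0245,0,0,68],[-0.003,-0.0245,0,0,68],[-0.003,-0.0245,0,0,68],[-0.003,-0.0245,0,0,68]]'
python3 -m jog '[[-0.003,-0.0245,0,0,68],[-0.003,-0.0245,0,0,68],[-0.003,-0.0245,0,0,68],[-0.003,-0.0245,0,0,68],[0,0,0.01,7,68],[0,0,0.01,0.4,68],[0,0,0.01,0,68],[0,0,0.01,0,68],[0,0,0,0,68],[0,0,0,0,68]]'
python3 - <<'E'
from h import *
go(428.2,217.5,22,80.5)
im=grab('wrist','w6');P=cloud(im)
q=P[(P[...,0]>355)&(P[...,0]<510)&(P[...,1]>170)&(P[...,1]<260)&(P[...,2]>7)&(P[...,2]<24)]
print(len(q),cv2.minAreaRect(q[:,:2].astype(np.float32)))
q=P[(P[...,0]>385)&(P[...,0]<510)&(P[...,1]>290)&(P[...,1]<400)&(P[...,2]>22)&(P[...,2]<31)]
print(len(q),cv2.minAreaRect(q[:,:2].astype(np.float32)))
E
```

```text
time: 20.35
position: [433.9, 120.9, 243.5]
tool_rot: [0.0, 1.0, -0.018, -0.002]
wrist_force: [-0.2, -0.4, 0.2]
opening: 63.9
time: 21.18
position: [426.3, 217.4, 204.9]
tool_rot: [0.001, 0.997, -0.083, -0.001]
wrist_force: [0.8, 0.3, 0.0]
opening: 63.7
t 21.18 pos [426.3 217.4 204.9] tilt [-0.003 -0.001 -1.   ] jaw yaw -99.5 shift mm [  2.2  -0.6 104.8] spin 0.0 open 63.7 F [0.8 0.3 0. ] j6 2.09
4959 ((427.9331359863281, 215.86630249023438), (46.042396545410156, 119.7116470336914), 80.62529754638672)
3103 ((438.4769287109375, 335.122314453125), (66.0253677368164, 47.68043518066406), 28.942846298217773)
```

View pics/w6.png

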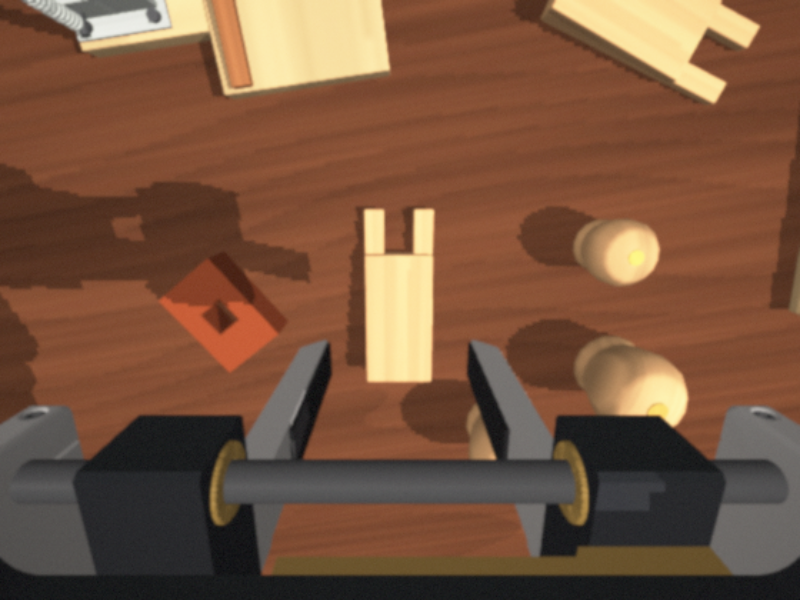

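The wedge is square between the fingers at (400,300). The gauge block at (222,310) and the large knob at (490,430) are clear of them. I'll lower and grip.

```bash
python3 -m jog '[[0.0018,0,0.015,0,68],[0,0,0.015,0,68],[0,0,0.015,0,68],[0,0,0.015,0,68],[0,0,0.015,0,68],[0,0,0.012,0,68],[0,0,0.009,0,68],[0,0,0.005,0,68],[0,0,0.002,0,68],[0,0,0,0,68]]'
python3 -c "
from h import *
go(428.1,217,22.5,80.5)"
python3 -m jog '[[0,0,0,0,30],[0,0,0,0,30],[0,0,0,0,30],[0,0,0,0,30],[0,0,0,0,30],[0,0,0,0,30],[0,0,0,0,30],[0,0,0,0,30],[0,0,0,0,30],[0,0,0,0,30]]' 25
python3 -c "
from h import *
go(428.1,217,22.5,80.5)"
```

```text
time: 22.07
position: [428.7, 217.9, 103.5]
tool_rot: [-0.0, 0.997, -0.083, 0.0]
wrist_force: [0.2, 0.5, 0.1]
opening: 64.0
t 22.07 pos [428.7 217.9 103.5] tilt [ 0.  0. -1.] jaw yaw -99.5 shift mm [-0.5  1.   3. ] spin 0.0 open 64.0 F [0.2 0.5 0.1] j6 2.09
time: 22.9
position: [429.0, 218.0, 104.1]
tool_rot: [-0.0, 0.997, -0.083, 0.001]
wrist_force: [-0.8, 0.8, 5.0]
opening: 45.6
t 22.9 pos [429.  218.  104.1] tilt [ 0.001  0.    -1.   ] jaw yaw -99.5 shift mm [-0.7  1.1  3.6] spin 0.0 open 45.6 F [-0.8  0.8  5. ] j6 2.09
```

The grip is shallow, with the tips at z≈7. I'll reopen, go 3.5 mm lower and grip again.

```bash
python3 -m jog '[[0,0,0,0,60],[0,0,0,0,60],[0,0,0.002,0,60],[0,0,0.0015,0,60],[0,0,0,0,30],[0,0,0,0,30],[0,0,0,0,30],[0,0,0,0,30],[0,0,0,0,30],[0,0,0,0,30]]' 30
python3 -c "
from h import *
go(428.1,217,22.5,80.5)"
python3 -m jog '[[0,0,-0.002,0,30],[0,0,-0.004,0,30],[0,0,-0.008,0,30],[0,0,-0.015,0,30],[0,0,-0.02,0,30],[0,0,-0.02,0,30],[0,0,-0.02,0,30],[0,0,-0.02,0,30],[0,0,-0.005,0,30],[0,0,0,0,30]]'
python3 -c "
from h import *
go(625.5,-138,80,87.5)
grab('wrist','w7')"
```

```text
time: 23.73
position: [428.5, 217.9, 99.8]
tool_rot: [0.0, 0.997, -0.083, 0.0]
wrist_force: [0.2, 0.5, -0.4]
opening: 45.5
t 23.73 pos [428.5 217.9  99.8] tilt [-0. -0. -1.] jaw yaw -99.5 shift mm [-0.2  1.  -0.7] spin 0.0 open 45.5 F [ 0.2  0.5 -0.4] j6 2.09
time: 24.57
position: [429.5, 218.3, 216.5]
tool_rot: [-0.001, 0.997, -0.083, 0.002]
wrist_force: [-0.5, 0.4, 0.1]
opening: 45.8
t 24.57 pos [429.5 218.3 216.5] tilt [ 0.005  0.002 -1.   ] jaw yaw -99.5 shift mm [251.6 319.4  58.9] spin -7.0 open 45.8 F [-0.5  0.4  0.1] j6 2.09
```

View pics/w7.png

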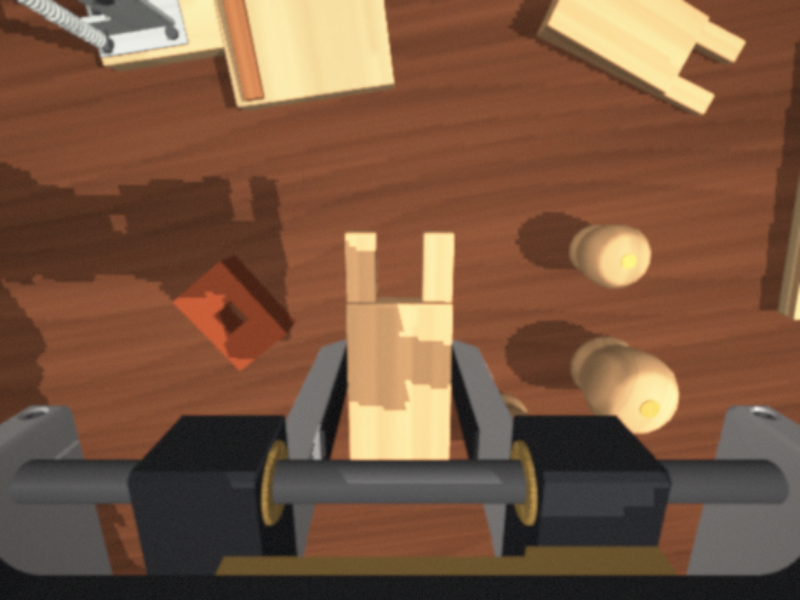

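```bash
python3 -m jog '[[0.0157,0.02,0,0,30],[0.0157,0.02,0,0,30],[0.0157,0.02,0,0,30],[0.0157,0.02,0,0,30],[0.0157,0.02,0,0,30],[0.0157,0.02,0,0,30],[0.0157,0.02,0,0,30],[0.0157,0.02,0,0,30],[0.0157,0.02,0,0,30],[0.0157,0.02,0,0,30]]'
python3 -m jog '[[0.0157,0.02,0,0,30],[0.0157,0.02,0,0,30],[0.0157,0.02,0,0,30],[0.0157,0.02,0,0,30],[0.0157,0.02,0,0,30],[0.0157,0.02,0,0,30],[0,0,0.01,-7,30],[0,0,0.01,0,30],[0,0,0,0,30],[0,0,0,0,30]]'
python3 - <<'E'
from h import *
go(625.8,-138,34.8,87.5)
im=grab('wrist','w8')
cv2.imwrite('pics/w8o.png',ortho(im,540,720,-300,-60,.4,13)[:,:,::-1])
ctr(im,(540,720,-310,-190),13,lambda o:hsv(o)[...,2]<80,tag='out',minA=400)
E
```

```text
time: 25.45
position: [550.0, -6.3, 211.5]
tool_rot: [-0.0, 0.997, -0.083, -0.002]
wrist_force: [-0.8, 0.1, -0.6]
opening: 45.7
time: 26.28
position: [622.4, -138.1, 191.1]
tool_rot: [-0.001, 1.0, -0.022, -0.003]
wrist_force: [-0.0, -0.1, 0.5]
opening: 45.3
t 26.28 pos [ 622.4 -138.1  191.1] tilt [-0.005  0.002 -1.   ] jaw yaw -92.6 shift mm [ 3.8 -0.2 78.3] spin -0.1 open 45.3 F [-0.  -0.1  0.5] j6 1.31
out ctr 613.2 -251.2 size 44.5 44.5 yaw 0.0 centroid 613.2 -251.2
```

View pics/w8.png

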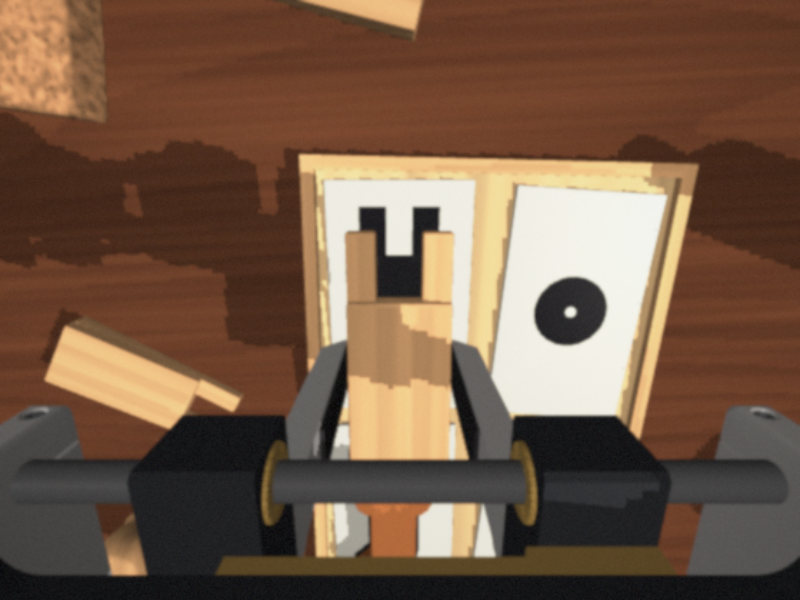

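View pics/w8o.png

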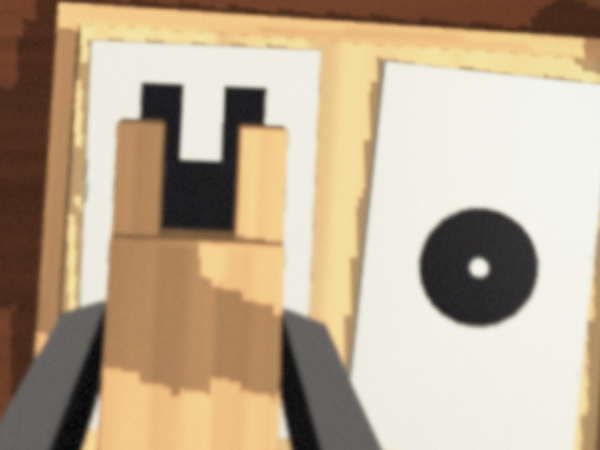

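The outline's prong end is at ortho (204,86), which puts the outline centre at about (624.8,-138.5). I'll lower onto it.

```bash
python3 -m jog '[[0.0027,0.0004,0.012,0,30],[0,0,0.012,0,30],[0,0,0.012,0,30],[0,0,0.012,0,30],[0,0,0.01,0,30],[0,0,0.006,0,30],[0,0,0.004,0,30],[0,0,0.002,0,30],[0,0,0.001,0,30],[0,0,0,0,30]]'
python3 -c "
from h import *
go(625.1,-138.5,34.8,87.5)"
```

```text
time: 27.17
position: [626.6, -139.7, 123.2]
tool_rot: [0.0, 1.0, -0.022, 0.0]
wrist_force: [0.5, -0.7, -1.5]
opening: 45.5
t 27.17 pos [ 626.6 -139.7  123.2] tilt [ 0.001 -0.    -1.   ] jaw yaw -92.5 shift mm [-1.5 -1.1 10.4] spin 0.0 open 45.5 F [ 0.5 -0.7 -1.5] j6 1.31
```

```bash
python3 -m jog '[[-0.0015,-0.001,0.002,0,30],[0,0,0.002,0,30],[0,0,0.002,0,30],[0,0,0.0015,0,30],[0,0,0.001,0,30],[0,0,0.001,0,30],[0,0,0,0,30],[0,0,0,0,30],[0,0,0,0,30],[0,0,0,0,30]]'
python3 -c "
from h import *
go(625.1,-138.5,34.8,87.5)"
```

```text
time: 28.0
position: [624.9, -138.5, 113.5]
tool_rot: [0.0, 1.0, -0.022, 0.0]
wrist_force: [-0.0, -0.1, -0.5]
opening: 45.3
t 28.0 pos [ 624.9 -138.5  113.5] tilt [ 0. -0. -1.] jaw yaw -92.5 shift mm [ 0.2 -0.   0.7] spin 0.0 open 45.3 F [-0.  -0.1 -0.5] j6 1.31
```

```bash
python3 -m jog '[[0,0,0.0005,0,30],[0,0,0.0005,0,30],[0,0,0.0005,0,30],[0,0,0,0,30],[0,0,0,0,30],[0,0,0,0,30],[0,0,0,0,30],[0,0,0,0,30],[0,0,0,0,30],[0,0,0,0,30]]'
python3 -c "
from h import *
go(625.1,-138.5,34.8,87.5)"
```

```text
time: 28.83
position: [624.9, -138.5, 112.4]
tool_rot: [0.0, 1.0, -0.022, 0.0]
wrist_force: [-1.6, 0.8, 4.5]
opening: 45.8
t 28.83 pos [ 624.9 -138.5  112.4] tilt [ 0. -0. -1.] jaw yaw -92.5 shift mm [ 0.2 -0.  -0.4] spin 0.0 open 45.8 F [-1.6  0.8  4.5] j6 1.31
```

```bash
python3 -m jog '[[0,0,0,0,62],[0,0,0,0,62],[0,0,0,0,62],[0,0,0,0,62],[0,0,-0.01,0,62],[0,0,-0.02,0,62],[0,0,-0.03,0,68],[0,0,-0.03,0,68],[0,0,-0.03,0,68],[0,0,-0.01,0,68]]'
python3 - <<'E'
from h import *
go(438.6,336,110,119)
grab('wrist','w9')
E
```

```text
time: 29.67
position: [626.5, -139.0, 248.7]
tool_rot: [0.001, 1.0, -0.022, 0.005]
wrist_force: [-0.1, -0.4, 1.0]
opening: 63.7
t 29.67 pos [ 626.5 -139.   248.7] tilt [ 0.01  -0.003 -1.   ] jaw yaw -92.5 shift mm [-208.7 -466.6   57.4] spin -31.5 open 63.7 F [-0.1 -0.4  1. ] j6 1.31
```

View pics/w9.png

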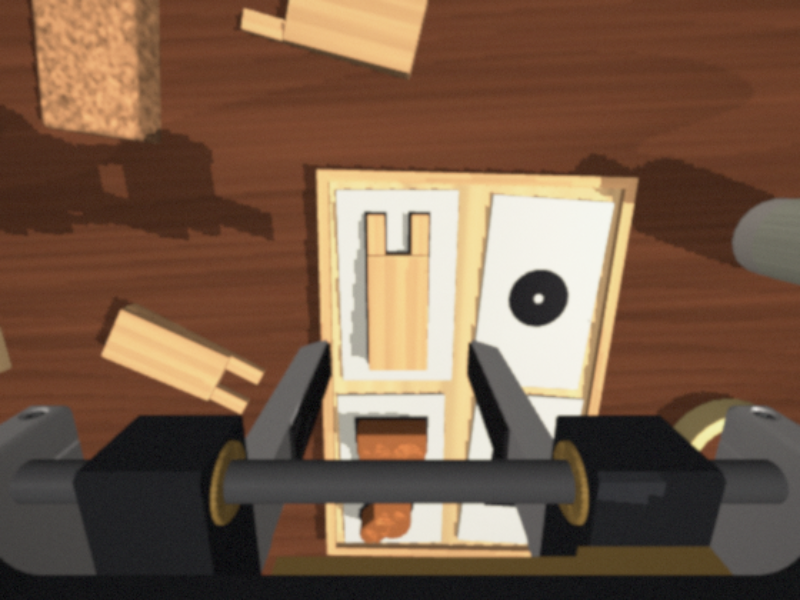

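The wedge sits on its outline at (398,290). Next, the gauge block.

```bash
python3 -m jog '[[-0.0104,-0.0233,0,0,68],[-0.0104,-0.0233,0,0,68],[-0.0104,-0.0233,0,0,68],[-0.0104,-0.0233,0,0,68],[-0.0104,-0.0233,0,0,68],[-0.0104,-0.0233,0,0,68],[-0.0104,-0.0233,0,0,68],[-0.0104,-0.0233,0,0,68],[-0.0104,-0.0233,0,0,68],[-0.0104,-0.0233,0,0,68]]'
python3 -m jog '[[-0.0104,-0.0233,0,0,68],[-0.0104,-0.0233,0,0,68],[-0.0104,-0.0233,0,0,68],[-0.0104,-0.0233,0,0,68],[-0.0104,-0.0233,0,0,68],[-0.0104,-0.0233,0,0,68],[-0.0104,-0.0233,0,0,68],[-0.0104,-0.0233,0,0,68],[-0.0104,-0.0233,0,0,68],[-0.0104,-0.0233,0,0,68]]'
python3 -m jog '[[0,0,0,-6.3,68],[0,0,0.01,-6.3,68],[0,0,0.01,-6.3,68],[0,0,0.01,-6.3,68],[0,0,0.01,-6.3,68],[0,0,0.01,0,68],[0,0,0,0,68],[0,0,0,0,68],[0,0,0,0,68],[0,0,0,0,68]]'
python3 - <<'E'
from h import *
im=grab('wrist','w10');P=cloud(im)
q=P[(P[...,0]>385)&(P[...,0]<510)&(P[...,1]>290)&(P[...,1]<400)&(P[...,2]>22)&(P[...,2]<31)]
r=cv2.minAreaRect(q[:,:2].astype(np.float32));print(len(q),r)
go(438.6,336,27,119)
E
```

```text
time: 30.55
position: [529.7, 99.8, 239.8]
tool_rot: [0.0, 1.0, -0.022, -0.002]
wrist_force: [0.5, -0.0, -0.2]
opening: 64.1
time: 31.38
position: [435.9, 336.8, 239.8]
tool_rot: [0.001, 1.0, -0.022, -0.001]
wrist_force: [-0.1, 0.1, 0.0]
opening: 64.0
time: 32.22
position: [437.5, 336.2, 192.5]
tool_rot: [-0.0, 0.968, 0.25, 0.001]
wrist_force: [1.8, -0.0, 0.2]
opening: 63.9
3318 ((438.6558837890625, 335.4574890136719), (66.56742095947266, 46.01234817504883), 28.92609214782715)
t 32.27 pos [437.5 336.2 192.7] tilt [ 0.001  0.001 -1.   ] jaw yaw -61.0 shift mm [ 0.7  0.7 87.7] spin -0.0 open 63.9 F [0.3 0.9 0. ] j6 1.62
```

View pics/w10.png

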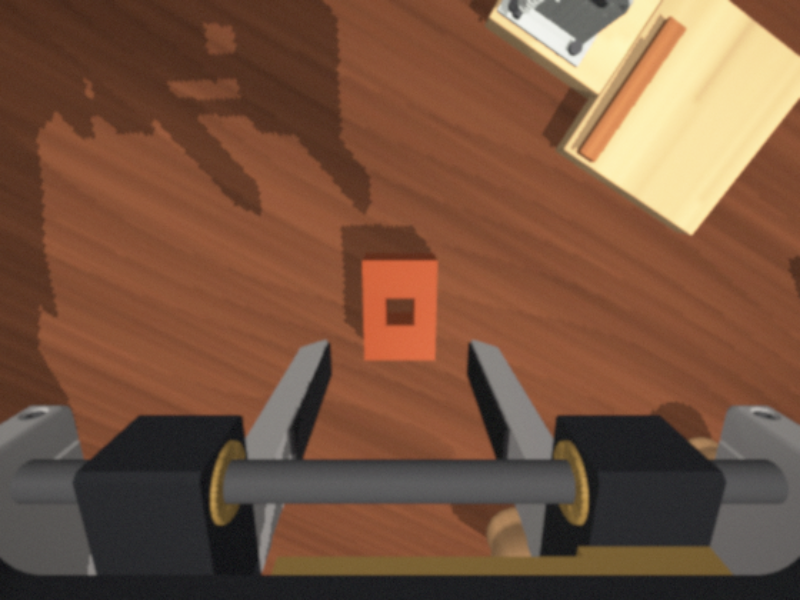

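The block is square between the fingers at (400,312), so I'll lower and grip it.

```bash
python3 -m jog '[[0.0007,0.0007,0.015,0,68],[0,0,0.015,0,68],[0,0,0.015,0,68],[0,0,0.015,0,68],[0,0,0.012,0,68],[0,0,0.008,0,68],[0,0,0.005,0,68],[0,0,0.002,0,68],[0,0,0,0,68],[0,0,0,0,68]]'
python3 -m jog '[[0,0,0,0,68],[0,0,0,0,30],[0,0,0,0,30],[0,0,0,0,30],[0,0,0,0,30],[0,0,0,0,30],[0,0,0,0,30],[0,0,0,0,30],[0,0,0,0,30],[0,0,0,0,30]]' 25
python3 -c "
from h import *
go(438.6,336,27,119)"
python3 -m jog '[[0,0,-0.002,0,30],[0,0,-0.004,0,30],[0,0,-0.008,0,30],[0,0,-0.015,0,30],[0,0,-0.02,0,30],[0,0,-0.02,0,30],[0,0,-0.02,0,30],[0,0,-0.02,0,30],[0,0,-0.005,0,30],[0,0,0,0,30]]'
python3 -c "
from h import *
go(449.6,-239.5,80,83.3)"
```

```text
time: 33.1
position: [438.5, 336.0, 105.6]
tool_rot: [-0.0, 0.968, 0.251, 0.001]
wrist_force: [0.2, 0.4, 0.3]
opening: 63.9
time: 33.93
position: [438.2, 335.9, 105.2]
tool_rot: [-0.0, 0.968, 0.251, 0.0]
wrist_force: [-0.4, 0.2, 2.6]
opening: 45.7
t 33.93 pos [438.2 335.9 105.2] tilt [ 0.  0. -1.] jaw yaw -61.0 shift mm [0.4 0.1 0.2] spin 0.0 open 45.7 F [-0.4  0.2  2.6] j6 1.62
time: 34.77
position: [438.9, 336.3, 221.4]
tool_rot: [-0.001, 0.968, 0.251, 0.002]
wrist_force: [0.6, 0.3, -1.7]
opening: 45.5
t 34.77 pos [438.9 336.3 221.4] tilt [ 0.004  0.002 -1.   ] jaw yaw -61.0 shift mm [-270.3  508.6   62. ] spin 35.7 open 45.5 F [ 0.6  0.3 -1.7] j6 1.62
```

```bash
python3 -m jog '[[-0.0123,0.0231,0,0,30],[-0.0123,0.0231,0,0,30],[-0.0123,0.0231,0,0,30],[-0.0123,0.0231,0,0,30],[-0.0123,0.0231,0,0,30],[-0.0123,0.0231,0,0,30],[-0.0123,0.0231,0,0,30],[-0.0123,0.0231,0,0,30],[-0.0123,0.0231,0,0,30],[-0.0123,0.0231,0,0,30]]'
python3 -m jog '[[-0.0123,0.0231,0,0,30],[-0.0123,0.0231,0,0,30],[-0.0123,0.0231,0,0,30],[-0.0123,0.0231,0,0,30],[-0.0123,0.0231,0,0,30],[-0.0123,0.0231,0,0,30],[-0.0123,0.0231,0,0,30],[-0.0123,0.0231,0,0,30],[-0.0123,0.0231,0,0,30],[-0.0123,0.0231,0,0,30]]'
python3 -m jog '[[-0.0123,0.0231,0,0,30],[-0.0123,0.0231,0,0,30],[0,0,0,7,30],[0,0,0,7,30],[0,0,0,7,30],[0,0,0,7,30],[0,0,0,7,30],[0,0,0,0.7,30],[0,0,0,0,30],[0,0,0,0,30]]'
python3 - <<'E'
from h import *
go(449.6,-239.5,40.2,83.3)
im=grab('wrist','w11')
cv2.imwrite('pics/w11o.png',ortho(im,400,560,-320,-180,.3,13)[:,:,::-1])
E
```

```text
time: 35.6
position: [441.7, 72.8, 217.1]
tool_rot: [-0.0, 0.968, 0.251, -0.001]
wrist_force: [1.1, -0.1, -0.5]
opening: 46.1
time: 36.43
position: [446.3, -188.5, 217.0]
tool_rot: [-0.001, 0.968, 0.251, -0.001]
wrist_force: [0.0, 0.1, -1.1]
opening: 45.9
time: 37.27
position: [447.8, -239.6, 217.9]
tool_rot: [-0.0, 0.998, -0.057, -0.001]
wrist_force: [0.5, 0.1, -0.1]
opening: 45.9
t 37.27 pos [ 447.8 -239.6  217.9] tilt [-0.001  0.001 -1.   ] jaw yaw -96.5 shift mm [ 2.  -0.3 99.7] spin 0.2 open 45.9 F [ 0.5  0.1 -0.1] j6 1.08
```

View pics/w11.png

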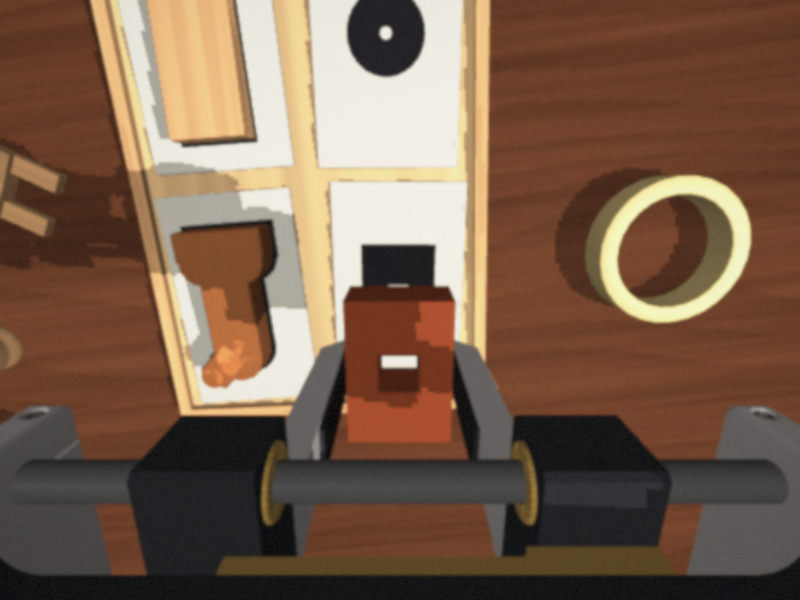

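The block is held parallel to its outline, whose far edge shows at (398,250). I'll lower.

```bash
python3 -m jog '[[0.002,-0.0003,0.015,0,30],[0,0,0.015,0,30],[0,0,0.015,0,30],[0,0,0.015,0,30],[0,0,0.012,0,30],[0,0,0.008,0,30],[0,0,0.005,0,30],[0,0,0.003,0,30],[0,0,0.001,0,30],[0,0,0,0,30]]'
python3 -c "
from h import *
go(449.6,-239.5,40.2,83.3)"
```

```text
time: 38.15
position: [450.3, -240.0, 130.2]
tool_rot: [0.0, 0.998, -0.058, 0.0]
wrist_force: [-0.2, -0.5, -0.5]
opening: 46.0
t 38.15 pos [ 450.3 -240.   130.2] tilt [ 0.001 -0.001 -1.   ] jaw yaw -96.7 shift mm [-0.8 -0.4 12. ] spin 0.0 open 46.0 F [-0.2 -0.5 -0.5] j6 1.09
```

```bash
python3 -m jog '[[-0.0006,-0.0004,0.003,0,30],[0,0,0.003,0,30],[0,0,0.002,0,30],[0,0,0.0015,0,30],[0,0,0.001,0,30],[0,0,0.0005,0,30],[0,0,0.0005,0,30],[0,0,0,0,30],[0,0,0,0,30],[0,0,0,0,30]]'
python3 -c "
from h import *
go(449.6,-239.5,40.2,83.3)"
```

```text
time: 38.98
position: [449.6, -239.4, 118.5]
tool_rot: [0.0, 0.998, -0.058, 0.0]
wrist_force: [0.3, -0.4, -0.7]
opening: 45.7
t 38.98 pos [ 449.6 -239.4  118.5] tilt [ 0. -0. -1.] jaw yaw -96.7 shift mm [-0.   0.1  0.3] spin 0.0 open 45.7 F [ 0.3 -0.4 -0.7] j6 1.09
```

```bash
python3 -m jog '[[0,0,0.0005,0,30],[0,0,0.0005,0,30],[0,0,0.0005,0,30],[0,0,0,0,30],[0,0,0,0,30],[0,0,0,0,30],[0,0,0,0,30],[0,0,0,0,30],[0,0,0,0,30],[0,0,0,0,30]]'
python3 -c "
from h import *
go(449.6,-239.5,40.2,83.3)"
```

```text
time: 39.82
position: [449.7, -239.5, 118.2]
tool_rot: [0.0, 0.998, -0.058, 0.0]
wrist_force: [-1.8, 1.6, 5.5]
opening: 45.6
t 39.82 pos [ 449.7 -239.5  118.2] tilt [ 0.001 -0.    -1.   ] jaw yaw -96.7 shift mm [-0.1  0.1 -0. ] spin 0.0 open 45.6 F [-1.8  1.6  5.5] j6 1.09
```

```bash
python3 -m jog '[[0,0,0,0,62],[0,0,0,0,62],[0,0,0,0,62],[0,0,0,0,62],[0,0,-0.01,0,62],[0,0,-0.02,0,62],[0,0,-0.03,0,68],[0,0,-0.03,0,68],[0,0,-0.03,0,68],[0,0,-0.01,0,68]]'
python3 - <<'E'
from h import *
go(440,75.5,100,83.3)
grab('wrist','w12')
E
```

```text
time: 40.65
position: [451.0, -240.3, 252.9]
tool_rot: [0.002, 0.998, -0.058, 0.004]
wrist_force: [1.0, -0.3, 0.7]
opening: 63.7
t 40.65 pos [ 451.  -240.3  252.9] tilt [ 0.008 -0.005 -1.   ] jaw yaw -96.7 shift mm [ -48.2 -312.7   73.1] spin 0.0 open 63.7 F [ 1.  -0.3  0.7] j6 1.09
```

View pics/w12.png

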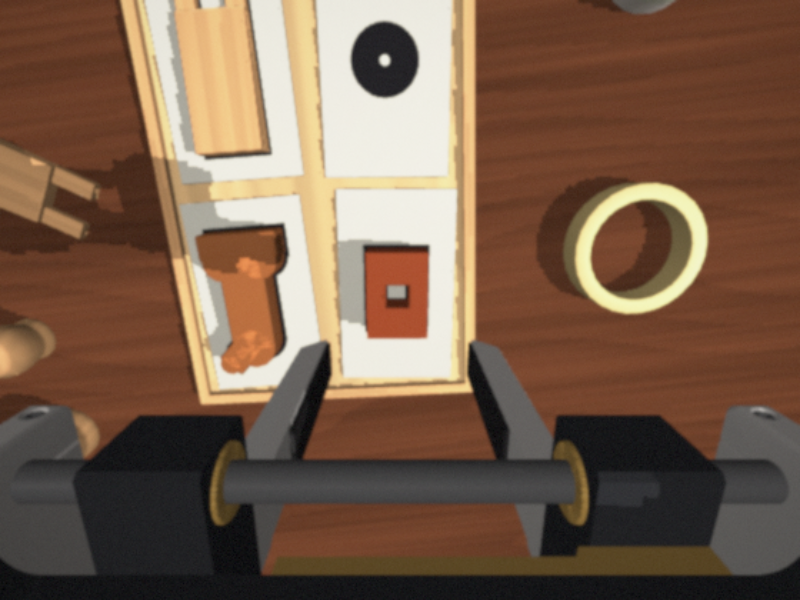

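The block is on its outline at (397,292). Last, the small knob.

```bash
python3 -m jog '[[-0.0037,-0.0241,0,0,68],[-0.0037,-0.0241,0,0,68],[-0.0037,-0.0241,0,0,68],[-0.0037,-0.0241,0,0,68],[-0.0037,-0.0241,0,0,68],[-0.0037,-0.0241,0,0,68],[-0.0037,-0.0241,0,0,68],[-0.0037,-0.0241,0,0,68],[-0.0037,-0.0241,0,0,68],[-0.0037,-0.0241,0,0,68]]'
python3 -m jog '[[-0.0037,-0.0241,0,0,68],[-0.0037,-0.0241,0,0,68],[-0.0037,-0.0241,0,0,68],[0,0,0,0,68],[0,0,0,0,68],[0,0,0,0,68],[0,0,0,0,68],[0,0,0,0,68],[0,0,0,0,68],[0,0,0,0,68]]'
python3 - <<'E'
from h import *
from scipy.optimize import least_squares
go(440,75.5,28,83.3)
im=grab('wrist','w13');P=cloud(im)
q=P[(P[...,0]>410)&(P[...,0]<480)&(P[...,1]>40)&(P[...,1]<115)&(P[...,2]>6)]
print(len(q),q[:,2].max(), np.percentile(q,[2,98],axis=0).round(1))
g=q[(q[:,2]>23)&(q[:,2]<33)]
print(least_squares(lambda p:np.hypot(g[:,0]-p[0],g[:,1]-p[1])-20.7,[440,75],loss='soft_l1').x)
h=hsv(im['color']);m=(P[...,0]>410)&(P[...,0]<480)&(P[...,1]>40)&(P[...,1]<115)&(P[...,2]>42)&(h[...,1]>170)
print('brass',P[m].mean(0),m.sum())
print('top',q[q[:,2]>44].mean(0))
E
```

```text
time: 41.53
position: [439.9, 5.5, 244.9]
tool_rot: [-0.0, 0.998, -0.058, -0.001]
wrist_force: [-0.0, -0.4, 1.1]
opening: 63.9
time: 42.37
position: [438.3, 76.7, 246.8]
tool_rot: [0.0, 0.998, -0.059, 0.0]
wrist_force: [-0.8, -0.4, 0.1]
opening: 64.0
t 42.37 pos [438.3  76.7 246.8] tilt [ 0. -0. -1.] jaw yaw -96.7 shift mm [  1.8   1.  140.8] spin -0.0 open 64.0 F [-0.8 -0.4  0.1] j6 1.73
31088 285.7482877011324 [[430.8  40.6  45.1]
 [475.8 114.1 284.2]]
[439.65966351  73.65130673]
brass [445.12283283 101.12687407 221.69897343] 9
top [458.3393092   81.51193271 255.50011575]
```

View pics/w13.png

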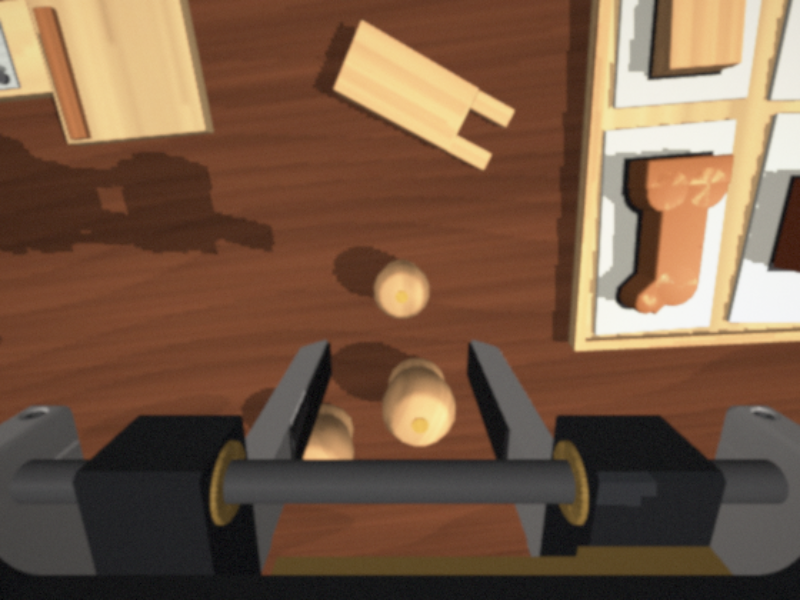

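The small knob is at (402,288), in line with the jaws. The large knobs at (418,400) and (330,430) lie well behind the finger plane. I'll lower and grip.

```bash
python3 -m jog '[[0.0015,0.0018,0.018,0,68],[0,0,0.018,0,68],[0,0,0.018,0,68],[0,0,0.018,0,68],[0,0,0.018,0,68],[0,0,0.018,0,68],[0,0,0.015,0,68],[0,0,0.01,0,68],[0,0,0.006,0,68],[0,0,0.002,0,68]]'
python3 -m jog '[[0,0,0,0,68],[0,0,0,0,25],[0,0,0,0,25],[0,0,0,0,25],[0,0,0,0,25],[0,0,0,0,25],[0,0,0,0,25],[0,0,0,0,25],[0,0,0,0,25],[0,0,0,0,25]]' 20
python3 -c "
from h import *
go(439.8,74.7,28,83.3);grab('wrist','w14')"
```

```text
time: 43.25
position: [439.1, 75.3, 105.0]
tool_rot: [0.0, 0.998, -0.058, -0.001]
wrist_force: [-1.0, -0.4, -0.3]
opening: 63.8
time: 44.08
position: [439.9, 75.4, 106.6]
tool_rot: [0.0, 0.998, -0.058, 0.001]
wrist_force: [-0.2, 0.0, 5.7]
opening: 40.8
t 44.08 pos [439.9  75.4 106.6] tilt [ 0.001 -0.    -1.   ] jaw yaw -96.7 shift mm [-0.   0.7  0.6] spin 0.0 open 40.8 F [-0.2  0.   5.7] j6 1.73
```

View pics/w14.png

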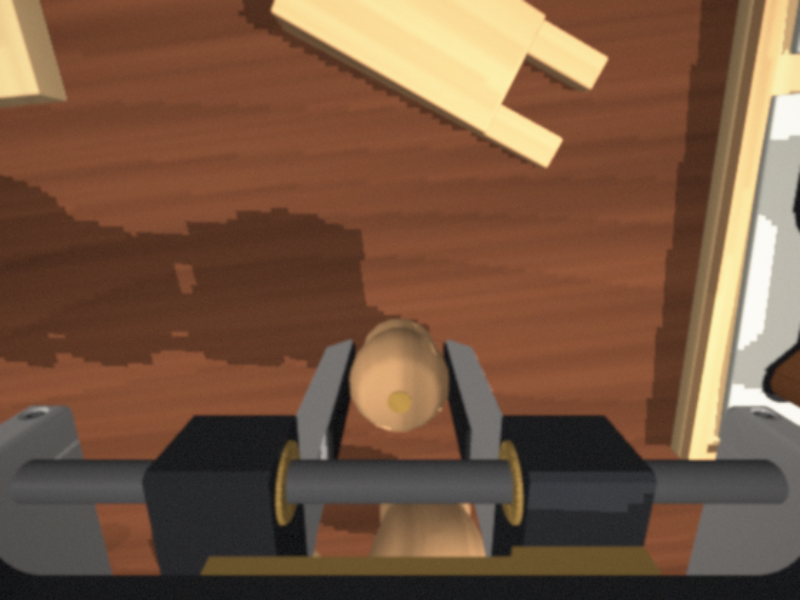

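```bash
python3 -m jog '[[0,0,-0.002,0,25],[0,0,-0.004,0,25],[0,0,-0.008,0,25],[0,0,-0.015,0,25],[0,0,-0.02,0,25],[0,0,-0.02,0,25],[0,0,-0.02,0,25],[0,0,-0.015,0,25],[0,0,-0.005,0,25],[0,0,0,0,25]]'
python3 -c "
from h import *
go(614,-250.8,80,83.3);grab('wrist','w15')"
```

```text
time: 44.97
position: [440.2, 75.5, 216.6]
tool_rot: [-0.0, 0.998, -0.058, 0.002]
wrist_force: [0.4, -0.2, -0.7]
opening: 40.7
t 44.97 pos [440.2  75.5 216.6] tilt [ 0.004  0.    -1.   ] jaw yaw -96.7 shift mm [210.3 304.   59.2] spin 0.0 open 40.7 F [ 0.4 -0.2 -0.7] j6 1.73
```

View pics/w15.png

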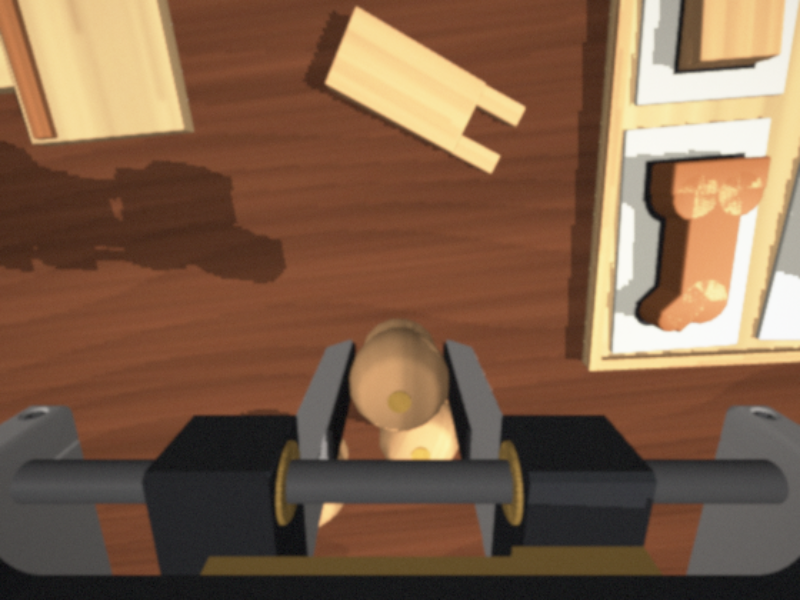

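The knob hangs unchanged in the pads, its brass dot still at (400,401). I'll carry it to its tile.

```bash
python3 -m jog '[[0.014,0.0203,0,0,25],[0.014,0.0203,0,0,25],[0.014,0.0203,0,0,25],[0.014,0.0203,0,0,25],[0.014,0.0203,0,0,25],[0.014,0.0203,0,0,25],[0.014,0.0203,0,0,25],[0.014,0.0203,0,0,25],[0.014,0.0203,0,0,25],[0.014,0.0203,0,0,25]]'
python3 -m jog '[[0.014,0.0203,0,0,25],[0.014,0.0203,0,0,25],[0.014,0.0203,0,0,25],[0.014,0.0203,0,0,25],[0.014,0.0203,0,0,25],[0,0,0.015,0,25],[0,0,0.015,0,25],[0,0,0.015,0,25],[0,0,0.015,0,25],[0,0,0,0,25]]'
python3 - <<'E'
from h import *
go(614,-250.8,41.6,83.3)
im=grab('wrist','w16')
E
```

```text
time: 45.85
position: [554.6, -143.3, 212.5]
tool_rot: [-0.001, 0.998, -0.058, -0.002]
wrist_force: [0.1, 0.4, 0.4]
opening: 41.1
time: 46.68
position: [610.1, -250.3, 148.1]
tool_rot: [-0.002, 0.998, -0.058, -0.005]
wrist_force: [0.7, 0.0, -1.4]
opening: 40.8
t 46.68 pos [ 610.1 -250.3  148.1] tilt [-0.01   0.005 -1.   ] jaw yaw -96.7 shift mm [ 4.2  0.2 28.5] spin 0.0 open 40.8 F [ 0.7  0.  -1.4] j6 1.21
```

View pics/w16.png

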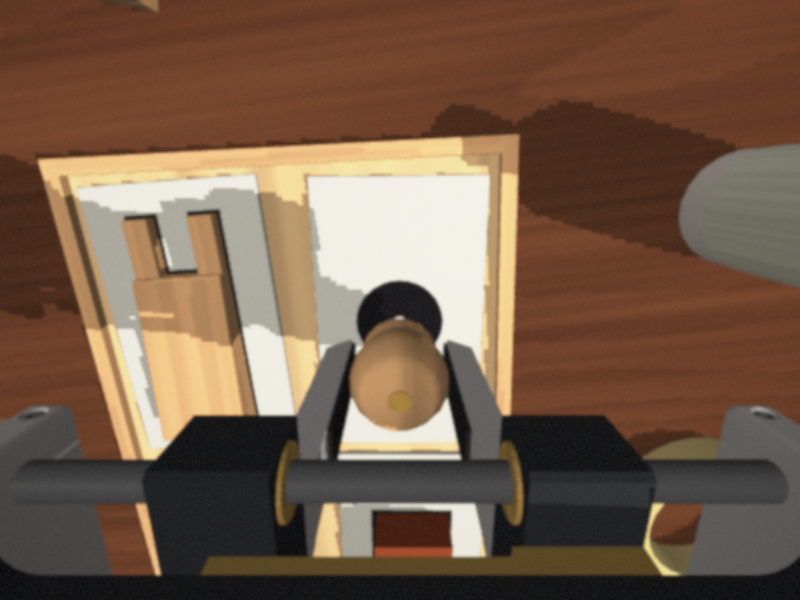

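```bash
python3 -m jog '[[0,0,0.004,0,25],[0,0,0.003,0,25],[0,0,0.002,0,25],[0,0,0.001,0,25],[0,0,0,0,25],[0,0,0,0,25],[0,0,0,0,25],[0,0,0,0,25],[0,0,0,0,25],[0,0,0,0,25]]'
python3 -c "
from h import *
go(614,-250.8,41.6,83.3)"
```

```text
time: 47.57
position: [612.7, -251.4, 145.0]
tool_rot: [0.0, 0.998, -0.058, 0.0]
wrist_force: [-0.1, -0.2, -0.4]
opening: 41.0
t 47.57 pos [ 612.7 -251.4  145. ] tilt [ 0. -0. -1.] jaw yaw -96.7 shift mm [ 1.2 -0.8 25.4] spin 0.0 open 41.0 F [-0.1 -0.2 -0.4] j6 1.21
```

```bash
python3 -m jog '[[0.0012,-0.0006,0.004,0,25],[0,0,0.004,0,25],[0,0,0.004,0,25],[0,0,0.004,0,25],[0,0,0.003,0,25],[0,0,0.002,0,25],[0,0,0.002,0,25],[0,0,0.001,0,25],[0,0,0,0,25],[0,0,0,0,25]]'
python3 -c "
from h import *
go(614,-250.8,41.6,83.3)"
```

```text
time: 48.4
position: [614.0, -251.0, 121.0]
tool_rot: [0.0, 0.998, -0.058, 0.0]
wrist_force: [0.1, -1.2, -1.3]
opening: 40.7
t 48.4 pos [ 614. -251.  121.] tilt [ 0. -0. -1.] jaw yaw -96.7 shift mm [-0.  -0.2  1.4] spin 0.0 open 40.7 F [ 0.1 -1.2 -1.3] j6 1.21
```

```bash
python3 -m jog '[[0,0,0.0005,0,25],[0,0,0.0005,0,25],[0,0,0.0005,0,25],[0,0,0,0,25],[0,0,0,0,25],[0,0,0,0,25],[0,0,0,0,25],[0,0,0,0,25],[0,0,0,0,25],[0,0,0,0,25]]'
python3 -c "
from h import *
go(614,-250.8,41.6,83.3)"
```

```text
time: 49.23
position: [614.0, -251.0, 119.6]
tool_rot: [0.0, 0.998, -0.058, 0.0]
wrist_force: [0.5, -0.8, 1.4]
opening: 40.6
t 49.23 pos [ 614.  -251.   119.6] tilt [ 0. -0. -1.] jaw yaw -96.7 shift mm [-0.  -0.2  0. ] spin 0.0 open 40.6 F [ 0.5 -0.8  1.4] j6 1.21
```

```bash
python3 -m jog '[[0,0,0.0005,0,25],[0,0,0,0,25],[0,0,0,0,25],[0,0,0,0,60],[0,0,0,0,60],[0,0,0,0,60],[0,0,0,0,60],[0,0,0,0,60],[0,0,-0.005,0,60],[0,0,-0.01,0,60]]'
python3 -m jog '[[0,0,-0.02,0,60],[0,0,-0.03,0,60],[0,0,-0.03,0,60],[0,0,-0.03,0,60],[-0.02,0,-0.02,0,60],[-0.02,0,0,0,60],[-0.02,0,0,0,60],[-0.02,0,0,0,60],[0,0,0,0,60],[0,0,0,0,60]]'
python3 - <<'E'
from h import *
go(614,-250.8,41.6,83.3)
im=grab('wrist','w17');grab('side','s17');grab('scene','c17')
P=cloud(im)
for nm,bx,z in(('tote',(390,520,-170,-80),(33,42)),('wedge',(555,695,-175,-95),(18,37)),('stock',(400,500,-285,-195),(35,44))):
    q=P[(P[...,0]>bx[0])&(P[...,0]<bx[1])&(P[...,1]>bx[2])&(P[...,1]<bx[3])&(P[...,2]>z[0])&(P[...,2]<z[1])]
    if len(q)>50: print(nm,len(q),cv2.minAreaRect(q[:,:2].astype(np.float32)))
q=P[(P[...,0]>580)&(P[...,0]<650)&(P[...,1]>-285)&(P[...,1]<-215)&(P[...,2]>22)&(P[...,2]<70)]
from scipy.optimize import least_squares
g=q[(q[:,2]>36)&(q[:,2]<46)]
print('knob',least_squares(lambda p:np.hypot(g[:,0]-p[0],g[:,1]-p[1])-20.7,[614,-250],loss='soft_l1').x,q[:,2].max(),'top',q[q[:,2]>58].mean(0))
E
```

```text
time: 50.07
position: [613.1, -250.6, 132.5]
tool_rot: [-0.001, 0.998, -0.058, -0.002]
wrist_force: [-1.0, 1.2, -0.8]
opening: 56.3
time: 50.9
position: [534.3, -241.7, 265.4]
tool_rot: [0.001, 0.998, -0.058, 0.001]
wrist_force: [0.6, -1.0, -0.7]
opening: 56.1
t 50.9 pos [ 534.3 -241.7  265.4] tilt [ 0.002 -0.001 -1.   ] jaw yaw -96.7 shift mm [ 79.8  -0.4 146. ] spin -0.0 open 56.1 F [ 0.6 -1.  -0.7] j6 1.17
tote 2008 ((467.585693359375, -128.1582794189453), (57.62611389160156, 87.08439636230469), 87.24441528320312)
wedge 4673 ((624.9348754882812, -140.0035858154297), (46.493648529052734, 119.98719787597656), 87.5517807006836)
stock 1850 ((450.334228515625, -240.8957977294922), (45.891456604003906, 67.2748794555664), 83.71357727050781)
knob [ 614. -250.] 63.99315506802396 top [ 614.22473546 -252.164734     60.28876272]
```

View pics/w17.png

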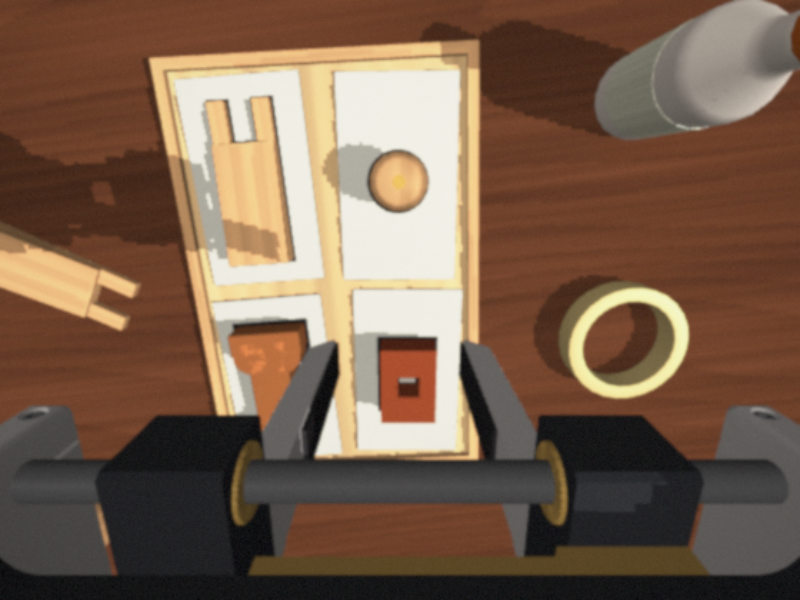

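View pics/s17.png

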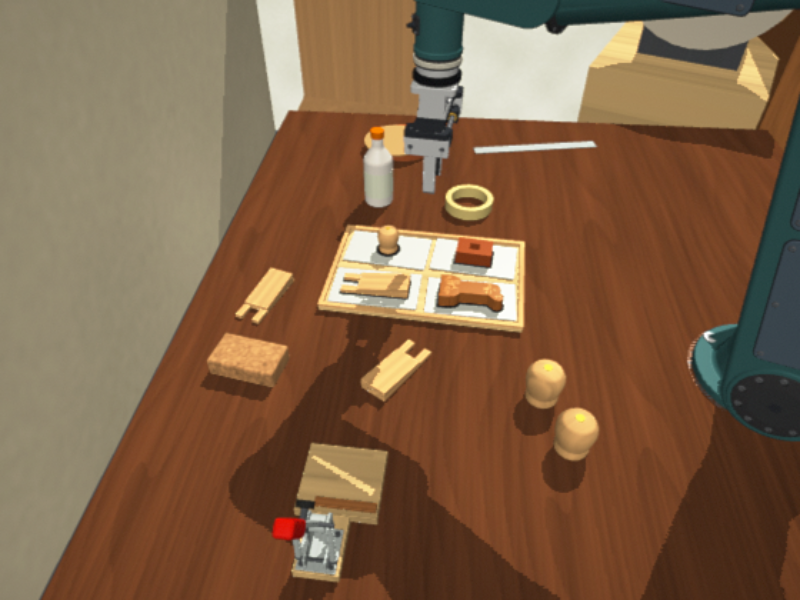

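View pics/c17.png

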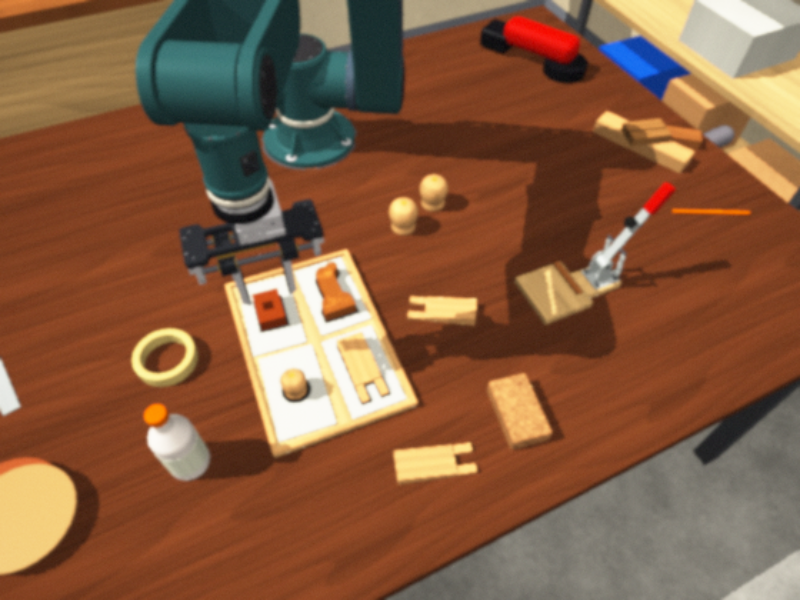

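Final views: all four parts are on their own outlines. In the wrist picture the wedge is at (250,180), the knob at (398,180) and the block at (407,380); the side picture shows the handle at (470,292). The clamp arm is up, the tape and glue have not moved, and the gripper is clear of everything.

```bash
python3 -c "
from bench import manip
print(manip.job_done())"
```

```text
the job is handed in; nothing more can be done
None
```

I kitted all four parts and handed the job in at about 51 s of the 134 s allowed. The interface gives no verdict, so what follows is my own last checks.

- **Clamp:** I lifted the red grip through its arc until the arm sprang open. It was still up in the last side and scene pictures.
- **Wedge, gauge block and knob:** the last wrist picture put each within about 2 mm of its outline's centre, and the wedge and block within about 1° of its direction. The knob stands upright: its highest measured point was 64 mm, against the 61 mm its height on the tile gives.
- **Rear handle:** partly hidden by a finger in the last wrist picture (87 of 110 mm visible), so I have no final full-length measurement. The full view right after placing showed it inside its outline. In the final view its direction agreed within about 1° and it had not visibly moved.
- **Setting down:** each part went down with a light touch (1 to 6 N at the wrist) before release.
- **Tape and glue:** both where they were at the start.

Two small disagreements came up on the way. The scene and side cameras placed the outlines 1–3 mm apart, so I averaged them and refined with the wrist camera. The wedge's first grip was too shallow, so I regripped it before lifting.

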